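# Sleeve the gearbox shafts and load the bench press

### The arm

A 6-joint arm with a two-finger parallel gripper is mounted at the origin on the work surface. World frame = base frame: x ahead of the robot, y to its left, z up, the work surface at z = 0. Lengths are in mm, angles in rad, forces in N, time in s.
With the tool pointing down it reaches from about 350 to 975 mm from the base axis. Payload 17.4 kg.
Tool frame: the origin (TCP) lies midway between the tips of the shut fingers; the grasp point (between the pads) lies 19 mm behind it; z points along the fingers, y is the line along which they close (so a half turn about z gives the same grasp; the last joint's range is limited). The gripper opens to 85 mm and grips with 20 to 120 N. Pads are 22 mm wide; open, the fingers measure 114 mm over their backs; the gripper's body (76 mm by 85 mm) begins 54 mm behind the grasp point. The pads swing forward as they close: fully open they stand 13 mm farther back than shut.
Start: joints at [1.238, 0.116, 1.442, -0, 1.584, -0.038], TCP at [196.128, 645.884, 204.603] pointing down, gripper open.
Joint ranges: [-2.83, 2.83], [-0.83, 2.19], [0.07, 2.5], [-1.14, 4.28], [0.01, 3], [-2.97, 2.97]. Speed limits (rad/s): [1.89, 1.89, 2.22, 3.14, 3.14, 3.14].

### API

Orientations are given as [roll, pitch, yaw] about the fixed x, y, z axes, in that order (R = Rz(yaw) Ry(pitch) Rx(roll)).
In Python, from station import manip gives the robot as it stands.
- The arm moves only by the tool step_arm, never from a script. Its argument "moves" is a list of rows, each an object with "claw": the gripper command: -1 is shut, 1 is fully open, values between are in proportion; "dp": the shift along the tool's x, y, z each as a share of 0.5 m, from -1 to 1, a list of three; "spin": the turn about the tool's z as a share of pi/4 rad, from -1 to 1. A call has exactly 8 rows; each row is the pose to reach, as a shift and turn from the pose commanded when the call began, along the tool's axes at that moment; what a row does not reach only later rows make up. A row lasts 1/10 s, in which the tool goes at most 50 mm and 8.59 degrees, less where a joint would pass 70% of its speed; a pose out of reach is approached as far as the arm can. A call with a number of a shift or a turn outside -1 to 1 is refused whole. A call with a gripper value outside its range is refused whole. The fingers move at their own pace and stop on an object; the grip force is fixed at half the most. Time passes only in rows, so rows that repeat a pose let the fingers close, or fill a call up. It gives the time, the measured TCP pose, the force, the opening and the grip force at its end, in the units of the state.
- manip.sense(): the state, without advancing time (a new reading comes with each control period).
- manip.grab_frame(name): name is "side" or "top"; returns a dict with "color" (400x640x3 uint8, red, green, blue), "depth" (400x640 float32, mm along the optical axis (not along the pixel's ray), 0 where there is no reading), "mtx" (3x3 intrinsics, pixels), "distortion" ([k1, k2, p1, p2, k3] as OpenCV has them; the pictures are not rectified), "pose" (4x4, takes a point from camera to world coordinates). Camera axes: x right, y up, looking along -z (the intrinsics and any distortion apply to the point x, -y, -z); pixel columns grow to the right and rows downward; lengths in mm; the calibration is good to about 2 mm. A picture is of the moment at which its call begins.
- manip.close_job(): hands the job in; it is judged then, once.
The state is a dict: "time_s": time; "joint_pos": joint angles; "joint_velocities": joint speeds; "joint_efforts": joint torques, N m; "eef_pos": TCP position; "eef_rot": TCP orientation; "ft_force": force on the tool from outside, world axes, zero at the start; "moment": the same for the moment, N m; "grip_width": finger opening in mm; "finger_force": force on a finger pad.
Only numpy, scipy, OpenCV 4.12 (cv2) and the standard library are available. Lean on these libraries where they do the work, as an engineer would, in place of code of your own. Each camera call takes 0.05 s, during which the arm holds its last target. There are 200 camera calls.

### The job

Get the gearbox shafts ready for pressing: flip the press's lock lever open (over towards the press), then pull the sliding tray fully out by its post. Slide every loose sleeve standing on the bench, fully home, over a free upright shaft of the size it fits closely (wide-bored sleeves on thick shafts, narrow-bored ones on thin shafts, one to a shaft). Then push the tray fully home under the press head and flip the lever back to lock it; the tray must not be moved while the lever is locked, and the other things on the bench stay where they are.

Things in the scene. Friction and masses are not known exactly. Their poses are not given: they have to be found in the camera images.
- press: fixed bench press, grey, a bridge on two columns (200 mm tall, 415 mm wide) over a bed 12 mm thick that reaches 260 mm out to its front; origin on the bench under the middle of the bridge; its -x axis points out to the front (roughly to the robot), y to its left; columns at y = +-190 mm, x = +-25 mm; cylinders on the bridge reach 257 mm up
- tray (a joint): how far the steel tray is pulled out towards the press's -x, in m: 0 fully home under the bridge, 0.15 at its outer stop. It slides with about 3 N friction and stays where it is left. Its top face, with four upright shafts in a row along y, 80 mm apart, is 30 mm above the bench
- tray_handle (a point): on the axis of the tray's handle, an upright round post at the middle of its front, 22 mm diameter, standing from 30 to 95 mm above the bench, 100 mm ahead (press -x) of the row of shafts; this point is 15 mm below the post's top
- lock (a joint): lock lever angle in rad: 0 locked (leaning 0.5 rad to the front, press -x), 1.0 open (leaning 0.5 rad back towards the press bridge). Swings about a pivot along the press's y axis, 40 mm above the bench, 170 mm in front of the press origin and 196 mm to its left (+y), on a block 90 mm long (x), 50 mm wide, 26 mm tall. Stiff with friction, about 2 N at the ball; stays where it is left
- lock_tip (a point): centre of the black ball (28 mm diameter) at the end of the lock lever, 85 mm from the pivot; the lever's rod is 12 mm thick
- thick_shaft_a (a point): point on the axis of a thick upright shaft fixed in the tray (36 mm diameter, leftmost, 120 mm left (+y) of the tray's middle), 30 mm above the tray's top face: a fully seated sleeve has its centre here. The shaft rises 70 mm above the face and tapers by 5 mm in radius over its last 10 mm; z up, moves with the tray
- thin_shaft_a (a point): point on the axis of a thin upright shaft fixed in the tray (22 mm diameter, 40 mm left (+y) of the tray's middle), 30 mm above the tray's top face: a fully seated sleeve has its centre here. The shaft rises 70 mm above the face and tapers by 5 mm in radius over its last 10 mm; z up, moves with the tray
- thick_shaft_b (a point): point on the axis of a thick upright shaft fixed in the tray (36 mm diameter, 40 mm right (-y) of the tray's middle), 30 mm above the tray's top face: a fully seated sleeve has its centre here. The shaft rises 70 mm above the face and tapers by 5 mm in radius over its last 10 mm; z up, moves with the tray
- thin_shaft_b (a point): point on the axis of a thin upright shaft fixed in the tray (22 mm diameter, rightmost, 120 mm right (-y) of the tray's middle), 30 mm above the tray's top face: a fully seated sleeve has its centre here. The shaft rises 70 mm above the face and tapers by 5 mm in radius over its last 10 mm; z up, moves with the tray
- wide_1_mid (a point): centre (half-way up, on the axis) of a plain wide metal sleeve, a straight tube open at both ends: 64 mm outside, 40 mm bore, 60 mm tall, about 0.6 kg; starts standing on the bench, z axis along the bore; may be absent
- wide_2_mid (a point): centre (half-way up, on the axis) of a plain wide metal sleeve, a straight tube open at both ends: 64 mm outside, 40 mm bore, 60 mm tall, about 0.6 kg; starts standing on the bench, z axis along the bore; may be absent
- slim_1_mid (a point): centre (half-way up, on the axis) of a plain narrow metal sleeve, a straight tube open at both ends: 48 mm outside, 26 mm bore, 60 mm tall, about 0.4 kg; starts standing on the bench, z axis along the bore; may be absent
- slim_2_mid (a point): centre (half-way up, on the axis) of a plain narrow metal sleeve, a straight tube open at both ends: 48 mm outside, 26 mm bore, 60 mm tall, about 0.4 kg; starts standing on the bench, z axis along the bore; may be absent
- oil: bystander: grey bottle, 64 mm across, 160 mm tall, origin at its foot; leave alone
- flange: bystander: dark steel hub flange lying on the bench to the left, 84 mm across, 36 mm tall; leave alone
- gear: bystander: gear wheel, 96 mm across, 50 mm tall, origin at its underside; leave alone
Mind the look-alikes: they are no part of the job. Leave any blue or green look-alike of the part that bears wide_2_mid alone. Leave any orange look-alike of the part that bears slim_2_mid alone.

How it is judged:
By the outcome, as a careful person would: the job done as asked, in the order asked, and still so for the second after the job is handed in, with the robot touching nothing.
Of wide_1, wide_2, slim_1, slim_2 only 2 to 4 are there at a start; the rules pass over those that are not, and their reading is None.
At some moment in a run one of wide_1, wide_2, slim_1, slim_2 may be knocked a few centimetres aside while the robot is not near it.
It also fails if it takes over 210 s, if anything falls off the work surface, if the arm or the gripper's body presses on something with over 40 N, if the wrist force passes 120 N, or if a joint passes its speed limit or range.

## Working session

There is one attempt and no reset: what is moved stays moved. The work goes in short steps, Python scripts to look and compute and a tool call to move; the robot and the scene stay as the last step left them, time stands still between calls to the robot, and variables do not carry over. Pictures are saved under pics/ and viewed, at most 14 in all, crops included, and the job is handed in when it is done.

Besides the shell and the picture viewer there is one more tool, called after "Emit:" by a JSON object that holds its "method" and its "body", one argument or row to a line. step_arm: Moves the arm, as the interface text tells. Shift numbers are shares of 0.5 m and turn numbers shares of pi/4 rad, none past 1 either way. Its arguments: {"type":"object","properties":{"moves":{"type":"array"}},"required":["moves"]}

```bash
mkdir -p pics; cat > h.py <<'E'
import numpy as np, cv2
from station import manip
from scipy.spatial.transform import Rotation as R
def grab(n,f=None):
    d=manip.grab_frame(n)
    if f: cv2.imwrite('pics/'+f,d['color'][:,:,::-1])
    return d
def cloud(d):
    h,w=d['depth'].shape
    v,u=np.mgrid[0:h,0:w]
    p=cv2.undistortPoints(np.stack([u,v],-1).reshape(-1,1,2).astype(np.float64),np.array(d['mtx']),np.array(d['distortion'])).reshape(h,w,2)
    z=d['depth'].astype(float)
    c=np.stack([p[...,0]*z,-p[...,1]*z,-z],-1)
    T=np.array(d['pose'])
    P=c@T[:3,:3].T+T[:3,3]
    P[z==0]=np.nan
    return P
E
python3 - <<'E'
from h import *
s=manip.sense()
print(s)
for n in('side','top'):
    d=grab(n,n+'0.png'); np.savez(n+'0.npz',P=cloud(d),c=d['color']); print(n,np.round(d['pose'],2).tolist(),d['mtx'])
E
```

```text
{'time_s': 0.0, 'joint_pos': array([ 1.23818441e+00,  1.16482285e-01,  1.44227900e+00,  3.09559573e-05,
        1.58399129e+00, -3.78280983e-02]), 'joint_velocities': array([6.48095923e-04, 5.99348152e-05, 3.96964867e-05, 8.02537338e-04,
       1.07686669e-03, 2.59959190e-04]), 'joint_efforts': array([ 1.76917234e-03, -7.31955314e+01, -6.32509446e+01,  2.31315207e-04,
        5.84309237e-03,  7.75741728e-05]), 'eef_pos': array([196.05388905, 645.66670295, 203.85615634]), 'eef_rot': array([-3.14043473e+00, -7.47987103e-05,  2.84680919e+00]), 'ft_force': array([-0.44818576, -0.57660123,  0.6905008 ]), 'moment': array([ 0.01861266, -0.0448987 , -0.06016487]), 'finger_force': 0.0, 'grip_width': 85.38557628156471}
side [[0.87, 0.28, -0.4, 22.52], [-0.49, 0.5, -0.72, -884.43], [-0.01, 0.82, 0.57, 850.6], [0.0, 0.0, 0.0, 1.0]] [[392.20846853   0.         319.74389435]
 [  0.         392.20846853 197.40128543]
 [  0.           0.           1.        ]]
top [[-0.0, 0.97, -0.23, 315.35], [-1.0, -0.0, 0.0, 69.59], [0.0, 0.23, 0.97, 1178.4], [0.0, 0.0, 0.0, 1.0]] [[433.80661185   0.         318.44427607]
 [  0.         433.80661185 198.72124326]
 [  0.           0.           1.        ]]
```

View pics/side0.png

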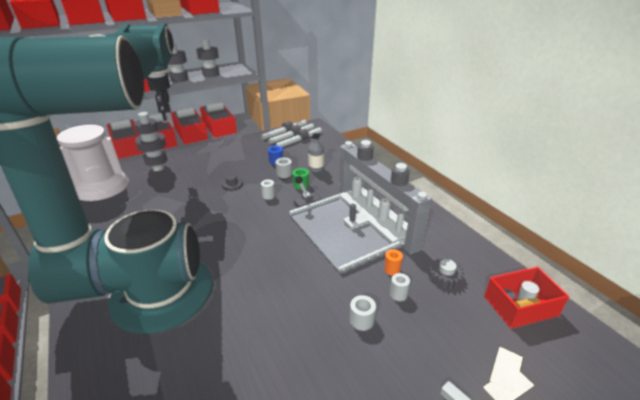

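View pics/top0.png

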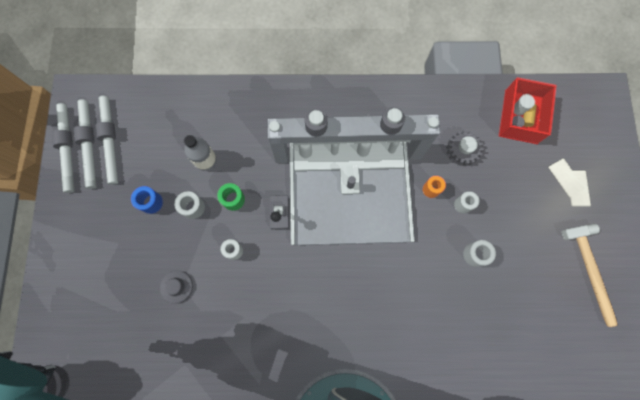

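Top image (up = +x, left = +y): grey sleeves at (187,205) wide, (482,253) wide, (230,249) slim and (468,203) slim. The look-alikes are blue (145,200), green (230,196) and orange (435,187), all to be left alone. Handle post at (350,183), lever ball at about (275,215), press bridge at (355,130).

```bash
cat >> h.py <<'E'
from scipy.optimize import least_squares
def circ(q):
    r=least_squares(lambda p:np.hypot(q[:,0]-p[0],q[:,1]-p[1])-p[2],[*q.mean(0),25],loss='soft_l1')
    return r.x
def sleeve(P,xy,zlo=52,zhi=68,r=50):
    m=(np.hypot(P[...,0]-xy[0],P[...,1]-xy[1])<r)&(P[...,2]>zlo)&(P[...,2]<zhi)
    q=P[m][:,:2]
    if len(q)<8: return None
    # outer boundary of ring via hull
    h=cv2.convexHull(q.astype(np.float32)).reshape(-1,2)
    c=cv2.minEnclosingCircle(q.astype(np.float32))
    return np.round(circ(h),1),np.round(c[0],1),round(c[1],1),len(q)
E
python3 - <<'E'
from h import *
z=np.load('top0.npz');P=z['P'];c=z['c']
for n,(u,v) in dict(A=(187,205),B=(482,253),C=(230,249),D=(468,203),blue=(145,200),green=(230,196),orange=(435,187)).items():
    w=P[v-14:v+15,u-14:u+15].reshape(-1,3); w=w[(w[:,2]>50)&(w[:,2]<70)]
    print(n,sleeve(P,w[:,:2].mean(0)), w[:,2].mean())
def at(u,v): print((u,v),np.round(P[v,u],0))
for p in [(292,243),(412,241),(292,160),(411,160),(350,183),(351,180),(275,215),(272,212),(200,150),(192,142),(440,125),(272,128),(436,121),(176,287),(468,147),(230,230)]: at(*p)
# bridge top
m=(P[...,2]>185)&(P[...,2]<212)&(P[...,0]>500)&(abs(P[...,1])<500)
q=P[m];print('bridge',len(q),q.min(0),q.max(0),cv2.minAreaRect(q[:,:2].astype(np.float32)))
# handle top
m=(P[...,2]>88)&(P[...,2]<102);yy,xx=np.nonzero(m)
k=m&(np.abs(np.indices(m.shape)[1]-350)<12)&(np.abs(np.indices(m.shape)[0]-182)<14)
print('post',P[k].mean(0),k.sum(),circ(cv2.convexHull(P[k][:,:2].astype(np.float32)).reshape(-1,2)))
k=(np.abs(np.indices(m.shape)[1]-276)<14)&(np.abs(np.indices(m.shape)[0]-214)<14)&(P[...,2]>95)
print('ball',P[k].mean(0),P[k].max(0),k.sum())
im=cv2.resize(c[90:310,120:520],None,fx=2,fy=2,interpolation=cv2.INTER_CUBIC)
cv2.imwrite('pics/crop1.png',im[:,:,::-1])
E
```

```text
A (array([567.4, 411.9,  31.5]), array([567.7, 412.3]), 32.5, 289) 58.41759288966941
B (array([ 435.3, -355.3,   32.2]), array([ 435.8, -355.3]), 33.4, 338) 59.30010444761909
C (array([447.3, 293.7,  23.3]), array([447.4, 293.7]), 23.9, 203) 59.068756688905715
D (array([ 572.5, -332.4,   22.9]), array([ 572.2, -332.6]), 24.5, 193) 58.79662152181933
blue (array([582.3, 529.4,  31.4]), array([583. , 528.6]), 32.7, 305) 58.086112459391884
green (array([589.9, 302. ,  31.5]), array([590.6, 302. ]), 32.4, 289) 58.530424559557105
orange (array([ 616.2, -247.4,   23.2]), array([ 616.4, -247.2]), 23.8, 186) 59.05700578381456
(292, 243) [464. 136.  23.]
(412, 241) [ 470. -187.   12.]
(292, 160) [696. 139.  24.]
(411, 160) [ 703. -199.    0.]
(350, 183) [612. -17.  87.]
(351, 180) [618. -19.  95.]
(275, 215) [519. 172. 132.]
(272, 212) [528. 181. 126.]
(200, 150) [693. 370. 117.]
(192, 142) [699. 379. 160.]
(440, 125) [ 808. -288.    2.]
(272, 128) [715. 176. 210.]
(436, 121) [ 731. -215.  212.]
(176, 287) [350. 432.  38.]
(468, 147) [ 723. -345.   52.]
(230, 230) [503. 307.   3.]
bridge 2825 [ 694.68599024 -225.65940216  185.06967835] [753.27653336 187.4458306  211.99569581] ((724.2965087890625, -18.971511840820312), (51.899330139160156, 412.91796875), 1.3134397268295288)
post [620.74759289 -20.7301477   94.10241586] 53 [621.02201368 -20.89947217  10.05584058]
ball [517.86775376 171.63671516 127.28735133] [530.92063544 185.61149667 136.54483453] 101
```

View pics/crop1.png

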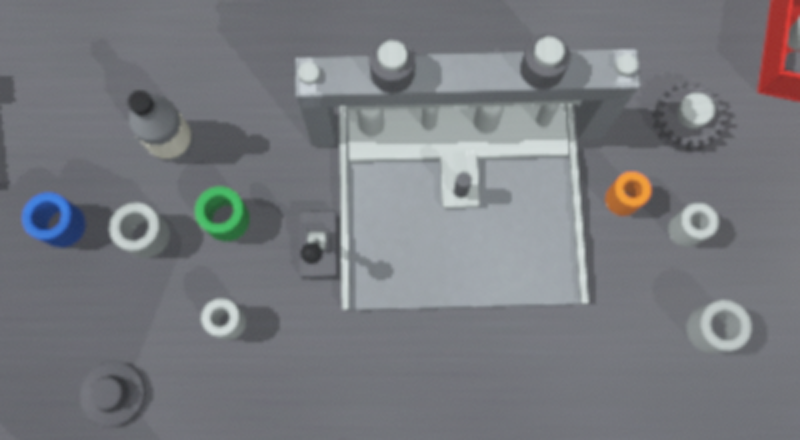

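The crop confirms four plain grey sleeves: A wide (135,227), B wide (725,325), C slim (222,317) and D slim (698,221). The coloured ones are blue (48,217), green (220,212) and orange (632,190). All four shafts stand free under the bridge. Next I'll refine the press yaw and plan the first moves.

```bash
cat >> h.py <<'E'
def plan(pts,yaw=None,s=None):
    """sequence of (x,y,z,yaw): prints dp shares/spin for each as a separate call"""
    s=s or manip.sense(); p=np.array(s['eef_pos']);y=s['eef_rot'][2]
    print('at',np.round(p,1),round(y,4),'F',np.round(s['ft_force'],1),'w',round(s['grip_width'],1),'t',round(s['time_s'],1))
    for t in pts:
        M=R.from_euler('xyz',[np.pi,0,y]).as_matrix()
        d=M.T@(np.array(t[:3])-p)/500
        sp=((y-t[3]+np.pi)%(2*np.pi)-np.pi)/(np.pi/4)
        print('  ->',t,'dp',np.round(d,3).tolist(),'spin',round(sp,3)); p=np.array(t[:3],float);y=t[3]
E
python3 - <<'E'
from h import *
P=np.load('top0.npz')['P']
# bridge top: front edge/rear edge line per column
m=(P[...,2]>192)&(P[...,2]<207)&(P[...,0]>600)&(abs(P[...,1])<260)
ys=np.arange(-210,180,10)
for f in (np.min,np.max):
    e=[];yy=[]
    for y in ys:
        k=m&(abs(P[...,1]-y)<5)
        if k.sum()>3: e.append(f(P[k][:,0]));yy.append(y)
    c=np.polyfit(yy,e,1); r=np.array(e)-np.polyval(c,yy);k=abs(r)<3*np.median(abs(r))+.5
    print('bridge edge',np.polyfit(np.array(yy)[k],np.array(e)[k],1),np.std(r[k]))
# rails z>18 along x
for lo,hi in ((100,160),(-200,-140)):
    k=(P[...,2]>17)&(P[...,2]<30)&(P[...,0]>480)&(P[...,0]<600)&(P[...,1]>lo)&(P[...,1]<hi)
    print('rail',k.sum(),np.polyfit(P[k][:,0],P[k][:,1],1),P[k].mean(0))
plan([(300,500,205,2.0614),(455,173,205,1.594),(455,173,105,1.594)])
E
```

```text
bridge edge [-2.44414615e-02  6.99475865e+02] 0.37505135893899083
bridge edge [-2.70587073e-02  7.45011503e+02] 10.590659516571286
rail 277 [7.14707507e-02 1.05951588e+02] [543.45485926 144.79271439  24.10397754]
rail 153 [ 9.80231432e-03 -1.86997629e+02] [ 539.02036124 -181.71398166   22.96732817]
at [196.1 645.7 203.9] 2.8468 F [-0.9  0.7  0.5] w 85.4 t 0.1
  -> (300, 500, 205, 2.0614) dp [-0.284, -0.218, -0.002] spin 1.0
  -> (455, 173, 205, 1.594) dp [-0.723, -0.035, -0.0] spin 0.595
  -> (455, 173, 105, 1.594) dp [0.0, -0.0, 0.2] spin 0.0
```

Emit:
{"method": "step_arm", "body": {
  "moves": [
    {"claw": -1, "dp": [-0.284, -0.218, 0], "spin": 1},
    {"claw": -1, "dp": [-0.284, -0.218, 0], "spin": 1},
    {"claw": -1, "dp": [-0.284, -0.218, 0], "spin": 1},
    {"claw": -1, "dp": [-0.284, -0.218, 0], "spin": 1},
    {"claw": -1, "dp": [-0.284, -0.218, 0], "spin": 1},
    {"claw": -1, "dp": [-0.284, -0.218, 0], "spin": 1},
    {"claw": -1, "dp": [-0.284, -0.218, 0], "spin": 1},
    {"claw": -1, "dp": [-0.284, -0.218, 0], "spin": 1}
  ]
}}

```text
time_s: 0.9
eef_pos: [300.2, 500.3, 204.4]
eef_rot: [-3.141, 0.0, 2.063]
ft_force: [-0.8, -0.4, -0.4]
grip_width: 0.2
finger_force: 0.0
```

Emit:
{"method": "step_arm", "body": {
  "moves": [
    {"claw": -1, "dp": [-0.723, -0.035, 0], "spin": 0.594},
    {"claw": -1, "dp": [-0.723, -0.035, 0], "spin": 0.594},
    {"claw": -1, "dp": [-0.723, -0.035, 0], "spin": 0.594},
    {"claw": -1, "dp": [-0.723, -0.035, 0], "spin": 0.594},
    {"claw": -1, "dp": [-0.723, -0.035, 0], "spin": 0.594},
    {"claw": -1, "dp": [-0.723, -0.035, 0], "spin": 0.594},
    {"claw": -1, "dp": [-0.723, -0.035, 0], "spin": 0.594},
    {"claw": -1, "dp": [-0.723, -0.035, 0], "spin": 0.594}
  ]
}}

```text
time_s: 1.7
eef_pos: [456.4, 169.8, 204.6]
eef_rot: [3.141, 0.001, 1.593]
ft_force: [-0.3, -0.1, -0.4]
grip_width: -0.1
finger_force: 0.0
```

Emit:
{"method": "step_arm", "body": {
  "moves": [
    {"claw": -1, "dp": [0.006, 0, 0.1], "spin": 0},
    {"claw": -1, "dp": [0.006, 0, 0.193], "spin": 0},
    {"claw": -1, "dp": [0.006, 0, 0.193], "spin": 0},
    {"claw": -1, "dp": [0.006, 0.02, 0.193], "spin": 0},
    {"claw": -1, "dp": [0.006, 0.04, 0.193], "spin": 0},
    {"claw": -1, "dp": [0.006, 0.05, 0.193], "spin": 0},
    {"claw": -1, "dp": [0.006, 0.06, 0.193], "spin": 0},
    {"claw": -1, "dp": [0.006, 0.07, 0.193], "spin": 0}
  ]
}}

```text
time_s: 2.5
eef_pos: [490.9, 177.2, 108.8]
eef_rot: [3.141, -0.0, 1.595]
ft_force: [0.0, -0.3, 0.1]
grip_width: -0.2
finger_force: 0.0
```

Emit:
{"method": "step_arm", "body": {
  "moves": [
    {"claw": -1, "dp": [0, 0.015, 0], "spin": 0},
    {"claw": -1, "dp": [0, 0.03, 0], "spin": 0},
    {"claw": -1, "dp": [0, 0.045, 0], "spin": 0},
    {"claw": -1, "dp": [0, 0.06, 0], "spin": 0},
    {"claw": -1, "dp": [0, 0.075, 0], "spin": 0},
    {"claw": -1, "dp": [0, 0.09, 0], "spin": 0},
    {"claw": -1, "dp": [0, 0.1, 0], "spin": 0},
    {"claw": -1, "dp": [0, 0.1, 0], "spin": 0}
  ]
}}

```text
time_s: 3.3
eef_pos: [540.6, 178.3, 107.9]
eef_rot: [-3.141, 0.0, 1.595]
ft_force: [-0.8, 0.4, -0.1]
grip_width: 0.2
finger_force: 0.0
```

```bash
python3 - <<'E'
from h import *
plan([])
d=grab('side'); cv2.imwrite('pics/s1.png',cv2.resize(d['color'][130:280,240:440],None,fx=4,fy=4,interpolation=cv2.INTER_CUBIC)[:,:,::-1])
E
```

```text
at [540.6 178.3 107.9] 1.5947 F [-0.8  0.4 -0.1] w 0.2 t 3.3
```

View pics/s1.png

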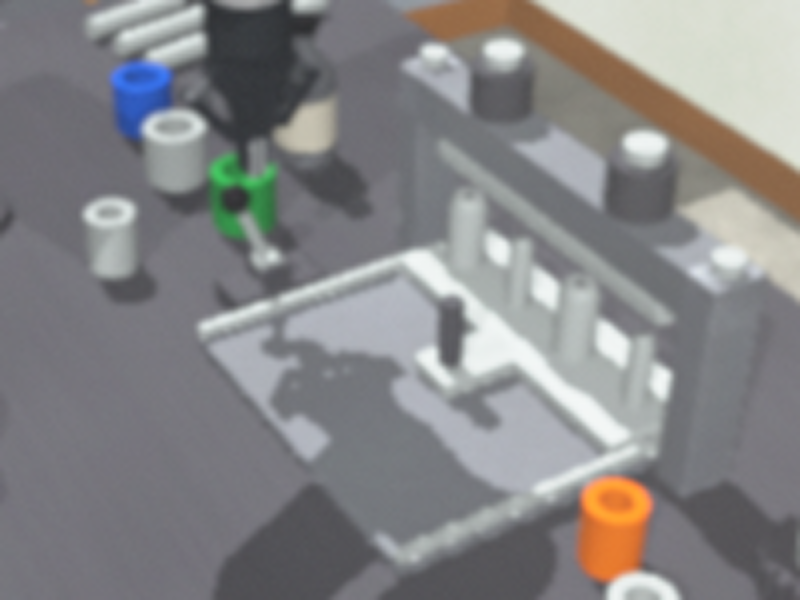

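The lever did not move: the ball is still at crop (235,197) and the fingers passed it. I'll measure the ball from the side view.

```bash
python3 - <<'E'
from h import *
for n,(u,v),t in (('side',(299,179),0),('top',(276,214),0)):
    d=grab(n); 
    for P in (np.load(n+'0.npz')['P'],cloud(d)):
        w=P[v-6:v+7,u-8:u+9].reshape(-1,3); 
        k=w[(w[:,2]>95)&(w[:,2]<150)]
        print(n,len(k),np.round(np.median(k,0),1) if len(k) else '',k.min(0) if len(k) else '',k.max(0) if len(k) else '',np.round(P[v,u]))
E
```

```text
side 59 [515.9 165.3 120.7] [504.03996158 157.15021299  95.27296805] [529.92345873 180.40687379 132.27250287] [516. 161. 125.]
side 65 [516.5 165.9 123.3] [503.53025006 156.3602428   96.88916104] [541.03501629 178.90460491 141.87818998] [516. 163. 124.]
top 97 [518.4 172.  127.8] [507.93269094 158.53301423 116.3320721 ] [530.92063544 185.61149667 136.54483453] [521. 169. 137.]
top 50 [518.4 165.5 128. ] [507.13208376 158.59189522 118.37953622] [534.50951136 172.67636831 148.3612402 ] [522. 170. 131.]
```

```bash
cat >> h.py <<'E'
def proj(d,p):
    T=np.linalg.inv(np.array(d['pose'])); c=T[:3,:3]@np.array(p,float)+T[:3,3]; c=np.array([c[0],-c[1],-c[2]])
    return cv2.projectPoints(c.reshape(1,1,3),np.zeros(3),np.zeros(3),np.array(d['mtx']),np.array(d['distortion']))[0].ravel()
E
python3 - <<'E'
from h import *
o=[]
for n,(u0,v0) in (('side',(260,130)),('top',(230,160))):
    d=grab(n)
    for p in ((540.6,178.3,108),(540.6,178.3,180),(519,172,118),(509.5,172,114.6),(591,174,114.6)): print(n,p,np.round(proj(d,p),1))
    im=cv2.resize(d['color'][v0:v0+90,u0:u0+90],None,fx=4.4,fy=4.4,interpolation=cv2.INTER_CUBIC); o.append(im)
cv2.imwrite('pics/s2.png',np.hstack(o)[:,:,::-1])
E
```

```text
side (540.6, 178.3, 108) [303.3 179.1]
side (540.6, 178.3, 180) [302.7 161.4]
side (519, 172, 118) [298.6 179.1]
side (509.5, 172, 114.6) [296.2 180.6]
side (591, 174, 114.6) [316.3 174.4]
top (540.6, 178.3, 108) [273.7 208.5]
top (540.6, 178.3, 180) [270.7 202.2]
top (519, 172, 118) [275.7 216.2]
top (509.5, 172, 114.6) [275.7 220.2]
top (591, 174, 114.6) [275.5 188.4]
```

View pics/s2.png

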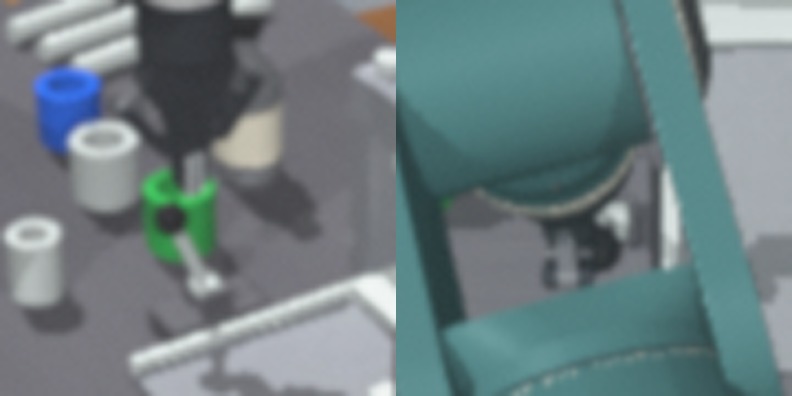

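```bash
python3 - <<'E'
from h import *
d=grab('side');c1=d['color'];c0=np.load('side0.npz')['c']
for c in (c0,c1):
    w=c[168:200,286:326].astype(int).sum(2); m=w<110; v,u=np.nonzero(m); print(m.sum(),u.mean()+286,v.mean()+168)
t=grab('top');
o=[cv2.resize(x[v:v+45,u:u+45],None,fx=8.8,fy=8.8,interpolation=cv2.INTER_CUBIC) for x,u,v in ((c0,280,155),(c1,280,155),)]
o+=[cv2.resize(x[v:v+45,u:u+45],None,fx=8.8,fy=8.8,interpolation=cv2.INTER_CUBIC) for x,u,v in ((np.load('top0.npz')['c'],252,190),(t['color'],252,190))]
im=np.vstack([np.hstack(o[:2]),np.hstack(o[2:])]); im=cv2.resize(im,(600,600))
cv2.imwrite('pics/s3.png',im[:,:,::-1])
P=cloud(t)
for v in range(200,230,4): print(v,[tuple(int(a) if a==a else 0 for a in P[v,u]) for u in range(262,286,4)])
E
```

```text
0 nan nan
0 nan nan
200 [(500, 173, 376), (500, 166, 375), (500, 158, 376), (505, 153, 354), (508, 146, 340), (525, 144, 269)]
204 [(497, 176, 354), (498, 168, 350), (500, 161, 343), (503, 155, 329), (514, 152, 278), (569, 163, 29)]
208 [(495, 179, 326), (496, 171, 324), (504, 168, 284), (507, 161, 270), (553, 172, 51), (553, 161, 52)]
212 [(553, 221, 0), (503, 181, 244), (502, 171, 253), (513, 168, 195), (527, 165, 130), (543, 162, 48)]
216 [(542, 221, -3), (496, 181, 236), (497, 173, 233), (499, 165, 220), (517, 165, 126), (537, 164, 22)]
220 [(531, 220, -1), (489, 182, 228), (488, 173, 233), (489, 165, 225), (508, 165, 120), (525, 163, 27)]
224 [(519, 220, 1), (480, 182, 226), (480, 173, 225), (480, 164, 227), (434, 131, 491), (434, 125, 490)]
228 [(428, 157, 490), (428, 151, 489), (428, 144, 491), (427, 138, 492), (427, 131, 492), (428, 125, 491)]<stdin>:4: RuntimeWarning: Mean of empty slice.
  ret = ret.dtype.type(ret / rcount)
```

View pics/s3.png

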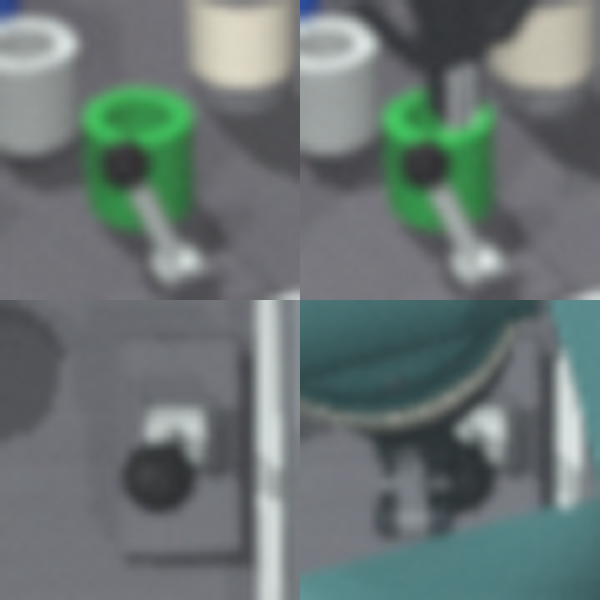

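Emit:
{"method": "step_arm", "body": {
  "moves": [
    {"claw": -1, "dp": [0, -0.04, -0.03], "spin": 0},
    {"claw": -1, "dp": [-0.01, -0.09, -0.03], "spin": 0},
    {"claw": -1, "dp": [-0.012, -0.13, -0.03], "spin": 0},
    {"claw": -1, "dp": [-0.012, -0.14, 0], "spin": 0},
    {"claw": -1, "dp": [-0.012, -0.14, 0.046], "spin": 0},
    {"claw": -1, "dp": [-0.012, -0.14, 0.046], "spin": 0},
    {"claw": -1, "dp": [-0.012, -0.14, 0.046], "spin": 0},
    {"claw": -1, "dp": [-0.012, -0.14, 0.046], "spin": 0}
  ]
}}

```text
time_s: 4.45
eef_pos: [470.9, 170.7, 85.8]
eef_rot: [3.141, -0.0, 1.595]
ft_force: [1.6, 0.0, 0.0]
grip_width: 0.1
finger_force: 0.0
```

```bash
python3 - <<'E'
from h import *
plan([])
d=grab('side');P=cloud(d)
print(np.round(proj(d,manip.sense()['eef_pos']),1))
cv2.imwrite('pics/s4.png',cv2.resize(d['color'][130:210,250:330],None,fx=7,fy=7,interpolation=cv2.INTER_CUBIC)[:,:,::-1])
u=int(proj(d,manip.sense()['eef_pos'])[0])
for v in range(150,196,3): print(v,[tuple(int(a) if a==a else 0 for a in P[v,k]) for k in range(u-6,u+8,3)])
E
```

```text
at [470.9 170.7  85.8] 1.5948 F [1.6 0.  0. ] w 0.1 t 4.5
[286.7 190.7]
150 [(445, 143, 265), (454, 140, 264), (464, 139, 261), (470, 129, 264), (483, 136, 258)]
153 [(445, 146, 252), (452, 137, 255), (462, 136, 253), (470, 131, 253), (480, 130, 250)]
156 [(443, 141, 245), (451, 137, 244), (460, 133, 244), (470, 133, 241), (493, 160, 222)]
159 [(450, 161, 222), (459, 157, 221), (472, 162, 215), (478, 153, 218), (492, 160, 211)]
162 [(449, 160, 212), (453, 146, 217), (469, 157, 207), (477, 152, 208), (486, 147, 207)]
165 [(448, 160, 201), (455, 151, 203), (471, 163, 192), (479, 157, 193), (498, 175, 178)]
168 [(448, 161, 189), (454, 151, 192), (473, 170, 177), (475, 149, 187), (497, 175, 167)]
171 [(454, 179, 166), (454, 152, 180), (465, 154, 175), (478, 157, 170), (491, 163, 163)]
174 [(445, 159, 167), (456, 160, 163), (466, 157, 162), (477, 157, 158), (556, 309, 54)]
177 [(445, 160, 155), (457, 163, 150), (468, 164, 146), (479, 163, 143), (581, 367, 1)]
180 [(532, 377, -2), (457, 165, 137), (465, 157, 138), (478, 163, 131), (573, 351, -1)]
183 [(523, 358, -3), (455, 161, 127), (464, 157, 127), (476, 160, 121), (563, 330, -1)]
186 [(514, 338, -3), (523, 330, -2), (463, 158, 114), (543, 316, -1), (552, 306, 1)]
189 [(503, 312, 0), (514, 310, -2), (523, 300, 0), (534, 297, -1), (543, 287, 1)]
192 [(495, 295, -1), (504, 288, 0), (515, 282, 0), (524, 275, 0), (536, 273, -1)]
195 [(486, 276, -1), (496, 269, 0), (507, 266, -1), (516, 259, -1), (528, 256, -3)]
```

View pics/s4.png

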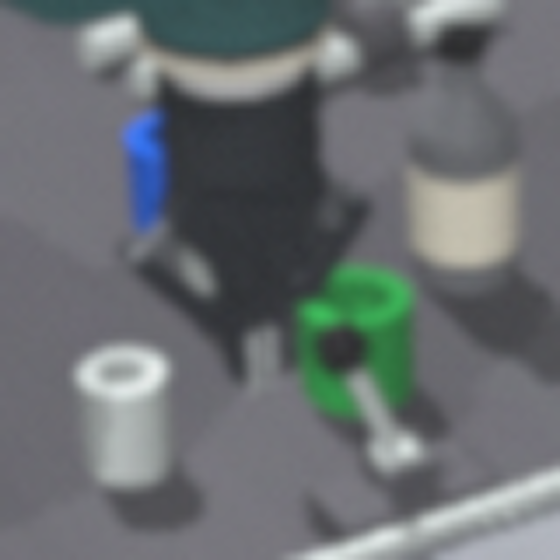

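Here the ball is at crop (340,348) and the shut fingertips end at about (262,385). By the cloud that is roughly 25 mm above the stated TCP, so the fingers passed over the ball. I'll lower and push again.

Emit:
{"method": "step_arm", "body": {
  "moves": [
    {"claw": -1, "dp": [0.004, 0.02, 0.022], "spin": 0},
    {"claw": -1, "dp": [0.004, 0.04, 0.022], "spin": 0},
    {"claw": -1, "dp": [0.004, 0.06, 0.022], "spin": 0},
    {"claw": -1, "dp": [0.004, 0.08, 0.022], "spin": 0},
    {"claw": -1, "dp": [0.004, 0.1, 0.022], "spin": 0},
    {"claw": -1, "dp": [0.004, 0.12, 0.022], "spin": 0},
    {"claw": -1, "dp": [0.004, 0.14, 0.022], "spin": 0},
    {"claw": -1, "dp": [0.004, 0.15, 0.022], "spin": 0}
  ]
}}

```text
time_s: 5.3
eef_pos: [546.1, 174.3, 73.9]
eef_rot: [-3.141, 0.0, 1.595]
ft_force: [-1.9, -0.1, -0.4]
grip_width: 0.3
finger_force: 0.9
```

```bash
python3 - <<'E'
from h import *
plan([])
d=grab('side');P=cloud(d)
for x in (519,540,560,580,600):
    a=np.arcsin((x-560)/85) if abs(x-560)<85 else 0
    print(x,np.round(proj(d,(x,173,40+85*np.cos(a))),1))
w=d['color'][160:200,285:330].astype(int).sum(2); print(w.min()); v,u=np.nonzero(w<w.min()+45); print(u.mean()+285,v.mean()+160,len(u),u.min()+285,u.max()+285)
cv2.imwrite('pics/s5.png',cv2.resize(d['color'][130:210,250:330],None,fx=7,fy=7,interpolation=cv2.INTER_CUBIC)[:,:,::-1])
E
```

```text
at [546.1 174.3  73.9] 1.5947 F [-1.9 -0.1 -0.4] w 0.3 t 5.3
519 [298.5 179.8]
540 [303.7 176.3]
560 [308.7 174.2]
580 [313.7 173.4]
600 [318.7 173.7]
152
306.1806722689076 166.81512605042016 238 292 317
```

View pics/s5.png

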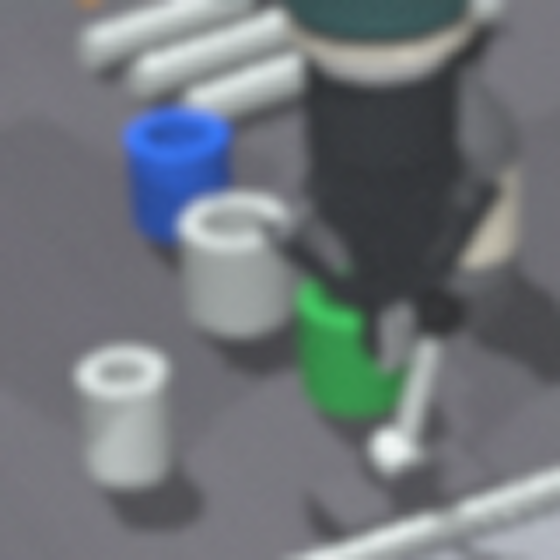

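The lever now follows: the ball is at crop (438,310), past upright. I'll keep pushing to the stop.

Emit:
{"method": "step_arm", "body": {
  "moves": [
    {"claw": -1, "dp": [0, 0.005, 0], "spin": 0},
    {"claw": -1, "dp": [0, 0.01, 0], "spin": 0},
    {"claw": -1, "dp": [0, 0.015, 0], "spin": 0},
    {"claw": -1, "dp": [0, 0.02, 0], "spin": 0},
    {"claw": -1, "dp": [0, 0.024, 0], "spin": 0},
    {"claw": -1, "dp": [0, 0.024, 0], "spin": 0},
    {"claw": -1, "dp": [0, 0.024, 0], "spin": 0},
    {"claw": -1, "dp": [0, 0.024, 0], "spin": 0}
  ]
}}

```text
time_s: 6.15
eef_pos: [557.4, 174.7, 74.4]
eef_rot: [3.141, -0.0, 1.595]
ft_force: [-0.8, -0.2, 1.0]
grip_width: 0.1
finger_force: 0.0
```

Emit:
{"method": "step_arm", "body": {
  "moves": [
    {"claw": -1, "dp": [0, 0.003, 0], "spin": 0},
    {"claw": -1, "dp": [0, 0.006, 0], "spin": 0},
    {"claw": -1, "dp": [0, 0.008, 0], "spin": 0},
    {"claw": -1, "dp": [0, 0.01, 0], "spin": 0},
    {"claw": -1, "dp": [0, 0.01, 0], "spin": 0},
    {"claw": -1, "dp": [0, 0.01, 0], "spin": 0},
    {"claw": -1, "dp": [0, 0.01, 0], "spin": 0},
    {"claw": -1, "dp": [0, 0.01, 0], "spin": 0}
  ]
}}

```text
time_s: 6.95
eef_pos: [562.3, 174.8, 74.2]
eef_rot: [3.141, -0.0, 1.595]
ft_force: [-1.1, 0.9, -0.9]
grip_width: 0.1
finger_force: 0.5
```

Emit:
{"method": "step_arm", "body": {
  "moves": [
    {"claw": -1, "dp": [0, 0.003, 0], "spin": 0},
    {"claw": -1, "dp": [0, 0.006, 0], "spin": 0},
    {"claw": -1, "dp": [0, 0.008, 0], "spin": 0},
    {"claw": -1, "dp": [0, 0.01, 0], "spin": 0},
    {"claw": -1, "dp": [0, 0.01, 0], "spin": 0},
    {"claw": -1, "dp": [0, 0.01, 0], "spin": 0},
    {"claw": -1, "dp": [0, 0.01, 0], "spin": 0},
    {"claw": -1, "dp": [0, 0.01, 0], "spin": 0}
  ]
}}

```text
time_s: 7.75
eef_pos: [564.4, 174.9, 73.8]
eef_rot: [-3.135, 0.001, 1.595]
ft_force: [-30.4, -2.3, 11.3]
grip_width: -0.0
finger_force: 15.4
```

```bash
python3 - <<'E'
from h import *
plan([])
d=grab('side');P=cloud(d)
w=d['color'].astype(int).sum(2)
for v in range(168,182,2): print(v,w[v,304:326:2].tolist(),[tuple(P[v,u].astype(int)) for u in (312,315,318)])
E
```

```text
at [564.4 174.9  73.8] 1.5952 F [-30.4  -2.3  11.3] w -0.0 t 7.8
168 [197, 174, 172, 168, 168, 182, 221, 249, 305, 279, 298] [(np.int64(567), np.int64(161), np.int64(154)), (np.int64(582), np.int64(167), np.int64(146)), (np.int64(590), np.int64(159), np.int64(148))]
170 [181, 178, 178, 184, 196, 223, 284, 293, 289, 260, 261] [(np.int64(567), np.int64(160), np.int64(146)), (np.int64(685), np.int64(360), np.int64(8)), (np.int64(697), np.int64(356), np.int64(6))]
172 [230, 187, 191, 303, 349, 219, 186, 191, 243, 255, 254] [(np.int64(568), np.int64(164), np.int64(136)), (np.int64(587), np.int64(176), np.int64(124)), (np.int64(596), np.int64(171), np.int64(123))]
174 [331, 227, 240, 407, 387, 219, 178, 161, 214, 254, 244] [(np.int64(567), np.int64(161), np.int64(129)), (np.int64(579), np.int64(163), np.int64(125)), (np.int64(592), np.int64(163), np.int64(121))]
176 [296, 210, 243, 410, 388, 223, 162, 161, 205, 236, 235] [(np.int64(566), np.int64(159), np.int64(122)), (np.int64(581), np.int64(167), np.int64(114)), (np.int64(591), np.int64(162), np.int64(113))]
178 [265, 221, 252, 413, 414, 401, 286, 214, 227, 226, 225] [(np.int64(567), np.int64(163), np.int64(112)), (np.int64(579), np.int64(163), np.int64(108)), (np.int64(590), np.int64(160), np.int64(106))]
180 [264, 237, 294, 412, 445, 529, 404, 333, 288, 259, 232] [(np.int64(567), np.int64(162), np.int64(104)), (np.int64(583), np.int64(170), np.int64(94)), (np.int64(665), np.int64(298), np.int64(-1))]
```

The lever is at its stop (30 N, ball where the model puts it). Backing off and going to the post.

Emit:
{"method": "step_arm", "body": {
  "moves": [
    {"claw": -1, "dp": [0, -0.03, 0], "spin": 0},
    {"claw": -1, "dp": [0, -0.06, 0], "spin": 0},
    {"claw": -1, "dp": [0, -0.06, -0.1], "spin": 0},
    {"claw": -1, "dp": [0, -0.06, -0.2], "spin": 0},
    {"claw": 0, "dp": [0, -0.06, -0.25], "spin": 0},
    {"claw": 0, "dp": [0, -0.06, -0.25], "spin": 0},
    {"claw": 0, "dp": [0, -0.06, -0.25], "spin": 0},
    {"claw": 0, "dp": [0, -0.06, -0.25], "spin": 0}
  ]
}}

```text
time_s: 8.6
eef_pos: [536.9, 174.1, 197.7]
eef_rot: [-3.14, 0.0, 1.595]
ft_force: [-0.4, 1.1, -0.4]
grip_width: 42.7
finger_force: 0.0
```

Emit:
{"method": "step_arm", "body": {
  "moves": [
    {"claw": 0, "dp": [-0.1, 0, 0], "spin": 0},
    {"claw": 0, "dp": [-0.2, 0, 0], "spin": 0},
    {"claw": 0, "dp": [-0.3, 0, 0], "spin": 0},
    {"claw": 0, "dp": [-0.395, 0.04, 0], "spin": 0},
    {"claw": 0, "dp": [-0.395, 0.1, 0], "spin": 0},
    {"claw": 0, "dp": [-0.395, 0.16, 0], "spin": 0},
    {"claw": 0, "dp": [-0.395, 0.16, 0], "spin": 0},
    {"claw": 0, "dp": [-0.395, 0.16, 0], "spin": 0}
  ]
}}

```text
time_s: 9.4
eef_pos: [621.7, -21.4, 197.3]
eef_rot: [-3.139, -0.0, 1.595]
ft_force: [0.5, 0.8, -0.4]
grip_width: 42.8
finger_force: 0.0
```

```bash
python3 - <<'E'
from h import *
plan([(623,-21,45,1.595)])
d=grab('side');P=cloud(d); t=P
k=(P[...,2]>60)&(P[...,2]<97)&(abs(P[...,0]-622)<25)&(abs(P[...,1]+21)<25)
print('post side',P[k].mean(0) if k.any() else 0,P[k].max(0),P[k].min(0),k.sum())
k=(abs(P[...,0]-612)<45)&(abs(P[...,1]+21)<22)&(P[...,2]>110)&(P[...,2]<400)
q=P[k];print('lowest finger',q[np.argsort(q[:,2])[:400:40]].round())
k=(abs(P[...,0]-592)<18)&(abs(P[...,1]-173)<18)&(P[...,2]>100)
print('ball',np.round(np.median(P[k],0)),k.sum())
E
```

```text
at [621.7 -21.4 197.3] 1.5948 F [ 0.5  0.8 -0.4] w 42.8 t 9.4
  -> (623, -21, 45, 1.595) dp [0.001, 0.003, 0.305] spin -0.0
post side [615.64125087 -26.48184787  80.73292692] [628.99803241 -14.55551335  96.91814693] [608.12519463 -35.07690044  60.66094814] 71
lowest finger [[642. -20. 225.]
 [591. -29. 238.]
 [640. -21. 248.]
 [642. -21. 258.]
 [643. -30. 269.]
 [642.  -9. 277.]
 [575. -35. 283.]
 [603. -39. 291.]
 [618. -32. 297.]
 [596. -12. 304.]]
ball [585. 167. 119.] 51
```

Emit:
{"method": "step_arm", "body": {
  "moves": [
    {"claw": 0, "dp": [0, 0, 0.08], "spin": 0},
    {"claw": 0, "dp": [0, 0, 0.16], "spin": 0},
    {"claw": 0, "dp": [0, 0, 0.22], "spin": 0},
    {"claw": 0, "dp": [0, 0, 0.27], "spin": 0},
    {"claw": 0, "dp": [0, 0, 0.312], "spin": 0},
    {"claw": 0, "dp": [0, 0, 0.312], "spin": 0},
    {"claw": 0, "dp": [0, 0, 0.312], "spin": 0},
    {"claw": 0, "dp": [0, 0, 0.312], "spin": 0}
  ]
}}

```text
time_s: 10.25
eef_pos: [622.4, -21.3, 44.8]
eef_rot: [3.14, 0.0, 1.595]
ft_force: [-0.7, 0.5, 0.4]
grip_width: 43.0
finger_force: 0.0
```

Emit:
{"method": "step_arm", "body": {
  "moves": [
    {"claw": -1, "dp": [0, 0, 0], "spin": 0},
    {"claw": -1, "dp": [0, 0, 0], "spin": 0},
    {"claw": -1, "dp": [0, 0, 0], "spin": 0},
    {"claw": -1, "dp": [0, 0, 0], "spin": 0},
    {"claw": -1, "dp": [0, 0, 0], "spin": 0},
    {"claw": -1, "dp": [0, 0, 0], "spin": 0},
    {"claw": -1, "dp": [0, 0, 0], "spin": 0},
    {"claw": -1, "dp": [0, 0, 0], "spin": 0}
  ]
}}

```text
time_s: 11.05
eef_pos: [622.6, -21.3, 44.6]
eef_rot: [3.14, 0.0, 1.595]
ft_force: [-1.1, 0.9, 6.8]
grip_width: 20.4
finger_force: 59.2
```

Emit:
{"method": "step_arm", "body": {
  "moves": [
    {"claw": -1, "dp": [0, -0.03, 0], "spin": 0},
    {"claw": -1, "dp": [0, -0.07, 0], "spin": 0},
    {"claw": -1, "dp": [0, -0.11, 0], "spin": 0},
    {"claw": -1, "dp": [0, -0.15, 0], "spin": 0},
    {"claw": -1, "dp": [0, -0.19, 0], "spin": 0},
    {"claw": -1, "dp": [0, -0.23, 0], "spin": 0},
    {"claw": -1, "dp": [0, -0.26, 0], "spin": 0},
    {"claw": -1, "dp": [0, -0.28, 0], "spin": 0}
  ]
}}

```text
time_s: 11.85
eef_pos: [482.2, -24.8, 44.6]
eef_rot: [3.138, 0.0, 1.595]
ft_force: [5.0, 0.3, 6.2]
grip_width: 20.0
finger_force: 63.4
```

Emit:
{"method": "step_arm", "body": {
  "moves": [
    {"claw": -1, "dp": [0, -0.005, 0], "spin": 0},
    {"claw": -1, "dp": [0, -0.01, 0], "spin": 0},
    {"claw": -1, "dp": [0, -0.015, 0], "spin": 0},
    {"claw": -1, "dp": [0, -0.018, 0], "spin": 0},
    {"claw": -1, "dp": [0, -0.02, 0], "spin": 0},
    {"claw": -1, "dp": [0, -0.02, 0], "spin": 0},
    {"claw": -1, "dp": [0, -0.02, 0], "spin": 0},
    {"claw": -1, "dp": [0, -0.02, 0], "spin": 0}
  ]
}}

```text
time_s: 12.65
eef_pos: [475.2, -25.0, 44.7]
eef_rot: [3.133, 0.0, 1.595]
ft_force: [28.7, 0.7, -7.9]
grip_width: 19.9
finger_force: 62.3
```

Stop force reached, so the tray is out. Release, lift, and move over to the left side.

Emit:
{"method": "step_arm", "body": {
  "moves": [
    {"claw": 0.2, "dp": [0, 0.005, 0], "spin": 0},
    {"claw": 0.2, "dp": [0, 0.005, 0], "spin": 0},
    {"claw": 0.2, "dp": [0, 0.005, 0], "spin": 0},
    {"claw": 0.2, "dp": [0, 0.005, -0.08], "spin": 0},
    {"claw": 0.2, "dp": [0, 0.005, -0.16], "spin": 0},
    {"claw": 0.2, "dp": [0, 0.005, -0.24], "spin": 0},
    {"claw": 0.2, "dp": [0, 0.005, -0.32], "spin": 0},
    {"claw": 0.2, "dp": [0, 0.005, -0.32], "spin": 0}
  ]
}}

```text
time_s: 13.45
eef_pos: [475.9, -25.0, 208.8]
eef_rot: [3.134, 0.001, 1.595]
ft_force: [-0.4, 0.7, -0.0]
grip_width: 51.1
finger_force: 0.0
```

Emit:
{"method": "step_arm", "body": {
  "moves": [
    {"claw": 1, "dp": [0.08, 0, 0], "spin": 0},
    {"claw": 1, "dp": [0.16, 0, 0], "spin": 0},
    {"claw": 1, "dp": [0.24, 0, 0], "spin": 0},
    {"claw": 1, "dp": [0.32, -0.02, 0], "spin": 0},
    {"claw": 1, "dp": [0.4, -0.04, 0], "spin": 0},
    {"claw": 1, "dp": [0.48, -0.06, 0], "spin": 0},
    {"claw": 1, "dp": [0.56, -0.076, 0], "spin": 0},
    {"claw": 1, "dp": [0.62, -0.076, 0], "spin": 0}
  ]
}}

```text
time_s: 14.25
eef_pos: [427.7, 286.1, 202.7]
eef_rot: [-3.141, -0.0, 1.596]
ft_force: [1.1, -0.1, 1.0]
grip_width: 85.5
finger_force: 0.0
```

```bash
cat >> h.py <<'E'
def shafts(P,x0=550,x1=600):
    for n,y in (('thA',120),('tnA',40),('thB',-40),('tnB',-120)):
        k=(P[...,2]>92)&(P[...,2]<106)&(abs(P[...,1]-(y-22))<25)&(P[...,0]>x0-15)&(P[...,0]<x1+15)
        q=P[k]
        print(n,len(q),np.round(q.mean(0),1) if len(q) else '',np.round(cv2.minEnclosingCircle(q[:,:2].astype(np.float32)),1) if len(q)>4 and 0 else (np.round((q.min(0)+q.max(0))/2,1) if len(q) else ''))
E
python3 - <<'E'
from h import *
plan([])
S={}
for n in('top','side'):
    d=grab(n,n+'6.png');S[n]=P=cloud(d);print(n)
    shafts(P)
    for k,xy in dict(A=(567,412),B=(435,-355),C=(447,294),D=(572,-332)).items(): print(k,sleeve(P,xy))
    k=(P[...,2]>85)&(P[...,2]<102)&(abs(P[...,0]-472)<22)&(abs(P[...,1]+24)<20); q=P[k];print('post',len(q),q.mean(0) if len(q) else '')
E
```

```text
at [427.7 286.1 202.7] 1.5961 F [ 1.1 -0.1  1. ] w 85.5 t 14.2
top
thA 127 [571.5  97.5  98.4] [571.9  97.4  98.1]
tnA 40 [573.8  17.5  97.4] [574.7  17.6  98.8]
thB 129 [575.3 -61.2  98.1] [575.7 -62.   98.5]
tnB 44 [ 577.2 -141.    97.7] [ 577.8 -141.    98.1]
A None
B (array([ 435.3, -355.4,   32.2]), array([ 434.8, -355.3]), 33.6, 336)
C (array([442.9, 300.9,  15.4]), array([437. , 312.5]), 8.2, 8)
D (array([ 572.7, -332. ,   23. ]), array([ 572.8, -332.3]), 24.1, 195)
post 62 [475.3319851  -23.93587446  94.24745521]
side
thA 45 [568.8  93.7  97.2] [568.4  96.1  96.8]
tnA 17 [571.   14.5  96.8] [571.4  15.8  97.2]
thB 55 [572.9 -66.   97.6] [574.1 -66.7  97.1]
tnB 25 [ 573.8 -145.5   96.4] [ 572.6 -145.2   96.4]
A (array([562.2, 409.7,  32.2]), array([560.2, 410.4]), 34.4, 87)
B (array([ 433.4, -357.1,   31.8]), array([ 433.5, -357. ]), 32.5, 301)
C (array([444.5, 292.7,  24. ]), array([444.2, 291.1]), 27.1, 77)
D (array([ 571.2, -335.3,   24.4]), array([ 570.5, -335.2]), 26.8, 184)
post 36 [472.07103944 -28.28240352  91.49797628]
```

View pics/side6.png

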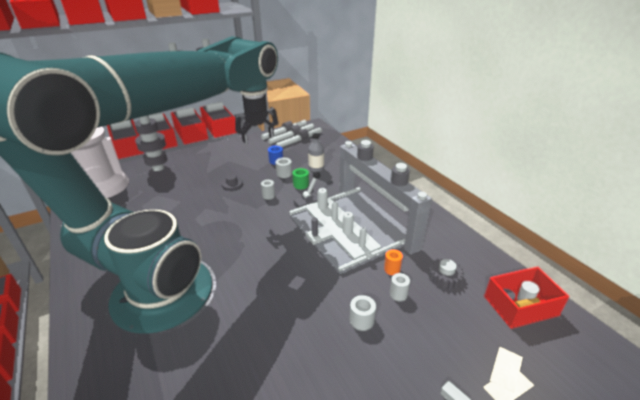

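The side view shows the tray out with four free shafts at (323,197)–(362,240) and the sleeves still in place. First sleeve is C (slim).

Emit:
{"method": "step_arm", "body": {
  "moves": [
    {"claw": 1, "dp": [0.014, 0.04, 0], "spin": 0},
    {"claw": 1, "dp": [0.014, 0.04, 0.06], "spin": 0},
    {"claw": 1, "dp": [0.014, 0.04, 0.14], "spin": 0},
    {"claw": 1, "dp": [0.014, 0.04, 0.22], "spin": 0},
    {"claw": 1, "dp": [0.014, 0.04, 0.29], "spin": 0},
    {"claw": 1, "dp": [0.014, 0.04, 0.35], "spin": 0},
    {"claw": 1, "dp": [0.014, 0.04, 0.388], "spin": 0},
    {"claw": 1, "dp": [0.014, 0.04, 0.388], "spin": 0}
  ]
}}

```text
time_s: 15.15
eef_pos: [447.3, 290.1, 6.0]
eef_rot: [-3.137, 0.003, 1.594]
ft_force: [-0.4, -0.4, 0.5]
grip_width: 85.6
finger_force: 0.0
```

Emit:
{"method": "step_arm", "body": {
  "moves": [
    {"claw": -1, "dp": [0, 0, 0], "spin": 0},
    {"claw": -1, "dp": [0, 0, 0], "spin": 0},
    {"claw": -1, "dp": [0, 0, 0], "spin": 0},
    {"claw": -1, "dp": [0, 0, 0], "spin": 0},
    {"claw": -1, "dp": [0, 0, 0], "spin": 0},
    {"claw": -1, "dp": [0, 0, 0], "spin": 0},
    {"claw": -1, "dp": [0, 0, 0], "spin": 0},
    {"claw": -1, "dp": [0, 0, 0], "spin": 0}
  ]
}}

```text
time_s: 15.95
eef_pos: [449.6, 292.0, 10.8]
eef_rot: [3.14, -0.001, 1.595]
ft_force: [-0.3, -0.8, 7.6]
grip_width: 45.4
finger_force: 62.5
```

Emit:
{"method": "step_arm", "body": {
  "moves": [
    {"claw": -1, "dp": [0, 0, -0.05], "spin": 0},
    {"claw": -1, "dp": [0, 0, -0.12], "spin": 0},
    {"claw": -1, "dp": [0, 0, -0.2], "spin": 0},
    {"claw": -1, "dp": [0, 0, -0.26], "spin": 0},
    {"claw": -1, "dp": [0, 0, -0.3], "spin": 0},
    {"claw": -1, "dp": [0, 0, -0.31], "spin": 0},
    {"claw": -1, "dp": [0, 0, -0.31], "spin": 0},
    {"claw": -1, "dp": [0, 0, -0.31], "spin": 0}
  ]
}}

```text
time_s: 16.75
eef_pos: [448.4, 291.4, 162.7]
eef_rot: [-3.14, 0.001, 1.595]
ft_force: [0.2, -0.2, -4.0]
grip_width: 45.6
finger_force: 63.2
```

Emit:
{"method": "step_arm", "body": {
  "moves": [
    {"claw": -1, "dp": [-0.07, 0.03, 0], "spin": 0},
    {"claw": -1, "dp": [-0.15, 0.06, 0], "spin": 0},
    {"claw": -1, "dp": [-0.24, 0.1, 0], "spin": 0},
    {"claw": -1, "dp": [-0.33, 0.14, 0], "spin": 0},
    {"claw": -1, "dp": [-0.42, 0.18, 0], "spin": 0},
    {"claw": -1, "dp": [-0.5, 0.21, 0], "spin": 0},
    {"claw": -1, "dp": [-0.54, 0.23, 0], "spin": 0},
    {"claw": -1, "dp": [-0.557, 0.236, 0], "spin": 0}
  ]
}}

```text
time_s: 17.55
eef_pos: [573.7, 14.0, 162.2]
eef_rot: [-3.139, 0.0, 1.593]
ft_force: [-0.5, 0.9, -3.3]
grip_width: 45.8
finger_force: 63.0
```

```bash
python3 - <<'E'
from h import *
plan([(574.2,16.3,80,1.595),(574.2,16.3,38,1.595)])
d=grab('side');P=cloud(d)
cv2.imwrite('pics/s7.png',cv2.resize(d['color'][120:270,270:430],None,fx=4,fy=4,interpolation=cv2.INTER_CUBIC)[:,:,::-1])
E
```

```text
at [573.7  14.  162.2] 1.5926 F [-0.5  0.9 -3.3] w 45.8 t 17.6
  -> (574.2, 16.3, 80, 1.595) dp [0.005, 0.001, 0.164] spin -0.003
  -> (574.2, 16.3, 38, 1.595) dp [0.0, -0.0, 0.084] spin 0.0
```

View pics/s7.png

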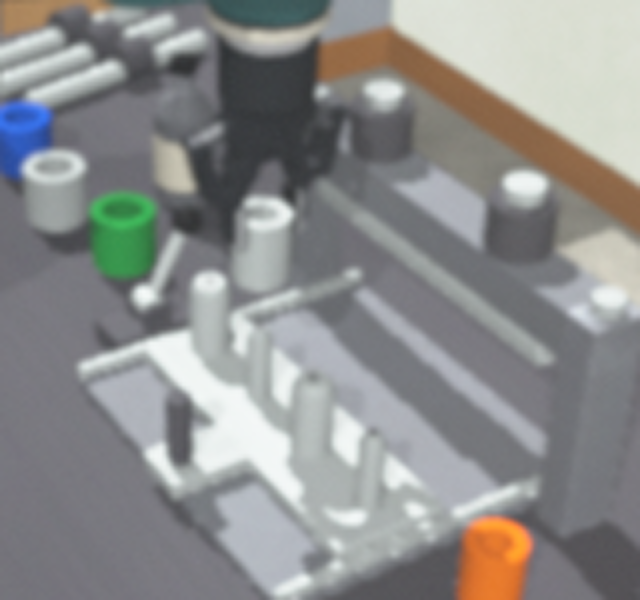

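The sleeve hangs above thin shaft A: sleeve at (262,245) in the crop, shaft at (258,365). Settle, then lower.

Emit:
{"method": "step_arm", "body": {
  "moves": [
    {"claw": -1, "dp": [0, 0, 0.03], "spin": 0},
    {"claw": -1, "dp": [0, 0, 0.06], "spin": 0},
    {"claw": -1, "dp": [0, 0, 0.085], "spin": 0},
    {"claw": -1, "dp": [0, 0, 0.085], "spin": 0},
    {"claw": -1, "dp": [0, 0, 0.085], "spin": 0},
    {"claw": -1, "dp": [0, 0, 0.085], "spin": 0},
    {"claw": -1, "dp": [0, 0, 0.085], "spin": 0},
    {"claw": -1, "dp": [0, 0, 0.085], "spin": 0}
  ]
}}

```text
time_s: 18.4
eef_pos: [573.7, 16.0, 122.1]
eef_rot: [3.141, 0.0, 1.595]
ft_force: [0.3, -0.4, -3.5]
grip_width: 45.7
finger_force: 63.0
```

```bash
python3 - <<'E'
from h import *
plan([(574.2,16.3,80,1.595),(574.2,16.3,38,1.595)])
for n in('top','side'):
    P=cloud(grab(n)); s=manip.sense()['eef_pos']
    for lo,hi in ((s[2]+40,s[2]+56),): print(n,sleeve(P,s[:2],lo,hi,40))
E
```

```text
at [573.7  16.  122.1] 1.5948 F [ 0.3 -0.4 -3.5] w 45.7 t 18.4
  -> (574.2, 16.3, 80, 1.595) dp [0.0, 0.001, 0.084] spin -0.0
  -> (574.2, 16.3, 38, 1.595) dp [0.0, -0.0, 0.084] spin 0.0
top (array([565.6,  37.4,   8.6]), array([563.7,  34.2]), 13.2, 37)
side (array([568.5,  13.1,  31.8]), array([571.8,  15.6]), 37.0, 141)
```

Emit:
{"method": "step_arm", "body": {
  "moves": [
    {"claw": -1, "dp": [0, 0, 0.015], "spin": 0},
    {"claw": -1, "dp": [0, 0, 0.03], "spin": 0},
    {"claw": -1, "dp": [0, 0, 0.045], "spin": 0},
    {"claw": -1, "dp": [0, 0, 0.06], "spin": 0},
    {"claw": -1, "dp": [0, 0, 0.07], "spin": 0},
    {"claw": -1, "dp": [0, 0, 0.08], "spin": 0},
    {"claw": -1, "dp": [0, 0, 0.085], "spin": 0},
    {"claw": -1, "dp": [0, 0, 0.085], "spin": 0}
  ]
}}

```text
time_s: 19.3
eef_pos: [573.4, 16.0, 78.8]
eef_rot: [-3.141, -0.0, 1.595]
ft_force: [0.0, 0.3, -3.4]
grip_width: 45.4
finger_force: 63.0
```

Emit:
{"method": "step_arm", "body": {
  "moves": [
    {"claw": -1, "dp": [0, 0, 0.015], "spin": 0},
    {"claw": -1, "dp": [0, 0, 0.03], "spin": 0},
    {"claw": -1, "dp": [0, 0, 0.045], "spin": 0},
    {"claw": -1, "dp": [0, 0, 0.06], "spin": 0},
    {"claw": -1, "dp": [0, 0, 0.07], "spin": 0},
    {"claw": -1, "dp": [0, 0, 0.072], "spin": 0},
    {"claw": -1, "dp": [0, 0, 0.072], "spin": 0},
    {"claw": -1, "dp": [0, 0, 0.072], "spin": 0}
  ]
}}

```text
time_s: 20.1
eef_pos: [573.7, 16.0, 43.5]
eef_rot: [3.141, 0.0, 1.595]
ft_force: [0.3, 0.5, -3.3]
grip_width: 45.2
finger_force: 63.0
```

Emit:
{"method": "step_arm", "body": {
  "moves": [
    {"claw": -1, "dp": [0, 0, 0.006], "spin": 0},
    {"claw": -1, "dp": [0, 0, 0.006], "spin": 0},
    {"claw": 1, "dp": [0, 0, 0.006], "spin": 0},
    {"claw": 1, "dp": [0, 0, 0.006], "spin": 0},
    {"claw": 1, "dp": [0, 0, 0.006], "spin": 0},
    {"claw": 1, "dp": [0, 0, -0.02], "spin": 0},
    {"claw": 1, "dp": [0, 0, -0.1], "spin": 0},
    {"claw": 1, "dp": [0, 0, -0.18], "spin": 0}
  ]
}}

```text
time_s: 20.9
eef_pos: [573.1, 16.0, 134.7]
eef_rot: [-3.141, -0.0, 1.595]
ft_force: [0.4, -0.4, 0.6]
grip_width: 85.5
finger_force: 0.0
```

Emit:
{"method": "step_arm", "body": {
  "moves": [
    {"claw": 1, "dp": [0, 0, -0.08], "spin": 0},
    {"claw": 1, "dp": [0.08, 0, -0.14], "spin": 0},
    {"claw": 1, "dp": [0.16, 0, -0.14], "spin": 0},
    {"claw": 1, "dp": [0.24, 0, -0.14], "spin": 0},
    {"claw": 1, "dp": [0.32, 0, -0.14], "spin": 0},
    {"claw": 1, "dp": [0.4, 0, -0.14], "spin": 0},
    {"claw": 1, "dp": [0.48, 0, -0.14], "spin": 0},
    {"claw": 1, "dp": [0.54, 0, -0.14], "spin": 0}
  ]
}}

```text
time_s: 21.7
eef_pos: [566.6, 288.2, 204.2]
eef_rot: [3.141, -0.0, 1.596]
ft_force: [-0.2, -0.1, 0.8]
grip_width: 85.4
finger_force: 0.0
```

```bash
python3 - <<'E'
from h import *
S=[cloud(grab(n)) for n in('top','side')]
for P in S:
    print('tnA',sleeve(P,(574,18),82,96,32), 'top z', np.round(np.percentile(P[(np.hypot(P[...,0]-574,P[...,1]-18)<24)&(P[...,2]>75)][:,2],[10,50,90,98]),1))
    for k,xy in dict(A=(567,412),B=(435,-355),D=(572,-332)).items(): print(k,sleeve(P,xy))
plan([(567.5,412,200,1.595),(567.5,412,8,1.595)])
E
```

```text
tnA (array([574.3,  18.7,  23.4]), array([574.5,  18.4]), 23.9, 224) top z [ 84.9  89.7  95.8 100.9]
A (array([574.4, 410.5,  26.3]), array([579. , 409.3]), 28.5, 124)
B (array([ 435. , -355.3,   32.1]), array([ 435.3, -355.6]), 33.2, 336)
D (array([ 572.8, -332.4,   23.3]), array([ 573.2, -332.8]), 24.6, 192)
tnA (array([572.4,  18.2,  24.1]), array([573.2,  18.8]), 25.8, 103) top z [80.4 87.8 94.9 98.9]
A (array([564.3, 411. ,  32.3]), array([562.6, 411.3]), 34.6, 89)
B (array([ 432.8, -357.3,   31.5]), array([ 432.8, -357.6]), 32.3, 298)
D (array([ 570.7, -335.1,   24.5]), array([ 570.8, -334.1]), 25.6, 178)
at [566.4 289.1 203.8] 1.5979 F [ 0.7 -0.8  0.1] w 85.5 t 21.8
  -> (567.5, 412, 200, 1.595) dp [0.246, 0.009, 0.008] spin 0.004
  -> (567.5, 412, 8, 1.595) dp [0.0, -0.0, 0.384] spin 0.0
```

Slim C is seated: its rim is at about 90 mm, centred on thin shaft A. Next is wide A.

Emit:
{"method": "step_arm", "body": {
  "moves": [
    {"claw": 1, "dp": [0.08, 0.004, 0.01], "spin": 0},
    {"claw": 1, "dp": [0.16, 0.009, 0.05], "spin": 0},
    {"claw": 1, "dp": [0.22, 0.009, 0.1], "spin": 0},
    {"claw": 1, "dp": [0.246, 0.009, 0.14], "spin": 0},
    {"claw": 1, "dp": [0.246, 0.009, 0.16], "spin": 0},
    {"claw": 1, "dp": [0.246, 0.009, 0.18], "spin": 0},
    {"claw": 1, "dp": [0.246, 0.009, 0.18], "spin": 0},
    {"claw": 1, "dp": [0.246, 0.009, 0.18], "spin": 0}
  ]
}}

```text
time_s: 22.6
eef_pos: [569.1, 408.1, 114.2]
eef_rot: [3.141, -0.0, 1.594]
ft_force: [-0.4, -0.3, 0.3]
grip_width: 85.0
finger_force: 0.0
```

Emit:
{"method": "step_arm", "body": {
  "moves": [
    {"claw": 1, "dp": [0, 0, 0.06], "spin": 0},
    {"claw": 1, "dp": [0, 0, 0.12], "spin": 0},
    {"claw": 1, "dp": [0, 0, 0.18], "spin": 0},
    {"claw": 1, "dp": [0, 0, 0.208], "spin": 0},
    {"claw": 1, "dp": [0, 0, 0.208], "spin": 0},
    {"claw": 1, "dp": [0, 0, 0.208], "spin": 0},
    {"claw": 1, "dp": [0, 0, 0.208], "spin": 0},
    {"claw": 1, "dp": [0, 0, 0.208], "spin": 0}
  ]
}}

```text
time_s: 23.4
eef_pos: [569.2, 409.4, 10.8]
eef_rot: [3.14, -0.001, 1.595]
ft_force: [0.5, 0.3, -0.1]
grip_width: 85.8
finger_force: 0.0
```

Emit:
{"method": "step_arm", "body": {
  "moves": [
    {"claw": -1, "dp": [0, 0, 0], "spin": 0},
    {"claw": -1, "dp": [0, 0, 0], "spin": 0},
    {"claw": -1, "dp": [0, 0, 0], "spin": 0},
    {"claw": -1, "dp": [0, 0, 0], "spin": 0},
    {"claw": -1, "dp": [0, 0, 0], "spin": 0},
    {"claw": -1, "dp": [0, 0, 0], "spin": 0},
    {"claw": -1, "dp": [0, 0, 0], "spin": 0},
    {"claw": -1, "dp": [0, 0, 0], "spin": 0}
  ]
}}

```text
time_s: 24.2
eef_pos: [568.8, 409.3, 10.5]
eef_rot: [3.141, -0.001, 1.595]
ft_force: [-4.7, -1.9, 10.2]
grip_width: 62.0
finger_force: 65.0
```

Emit:
{"method": "step_arm", "body": {
  "moves": [
    {"claw": -1, "dp": [0, 0, -0.05], "spin": 0},
    {"claw": -1, "dp": [0, 0, -0.12], "spin": 0},
    {"claw": -1, "dp": [0, 0, -0.2], "spin": 0},
    {"claw": -1, "dp": [0, 0, -0.26], "spin": 0},
    {"claw": -1, "dp": [0, 0, -0.3], "spin": 0},
    {"claw": -1, "dp": [0, 0, -0.32], "spin": 0},
    {"claw": -1, "dp": [0, 0, -0.32], "spin": 0},
    {"claw": -1, "dp": [0, 0, -0.32], "spin": 0}
  ]
}}

```text
time_s: 25.0
eef_pos: [568.2, 408.7, 167.3]
eef_rot: [-3.14, 0.001, 1.595]
ft_force: [-0.4, 0.6, -7.5]
grip_width: 61.5
finger_force: 69.9
```

Emit:
{"method": "step_arm", "body": {
  "moves": [
    {"claw": -1, "dp": [-0.06, 0, 0], "spin": 0},
    {"claw": -1, "dp": [-0.15, -0.002, 0], "spin": 0},
    {"claw": -1, "dp": [-0.24, -0.004, 0], "spin": 0},
    {"claw": -1, "dp": [-0.33, -0.006, 0], "spin": 0},
    {"claw": -1, "dp": [-0.42, -0.008, 0], "spin": 0},
    {"claw": -1, "dp": [-0.51, -0.009, 0], "spin": 0},
    {"claw": -1, "dp": [-0.59, -0.009, 0], "spin": 0},
    {"claw": -1, "dp": [-0.627, -0.009, 0], "spin": 0}
  ]
}}

```text
time_s: 25.8
eef_pos: [570.9, 92.5, 167.3]
eef_rot: [-3.139, 0.001, 1.593]
ft_force: [0.6, 0.1, -6.7]
grip_width: 61.7
finger_force: 69.9
```

Emit:
{"method": "step_arm", "body": {
  "moves": [
    {"claw": -1, "dp": [0, 0, 0], "spin": 0},
    {"claw": -1, "dp": [0, 0, 0.02], "spin": 0},
    {"claw": -1, "dp": [0, 0, 0.05], "spin": 0},
    {"claw": -1, "dp": [0, 0, 0.08], "spin": 0},
    {"claw": -1, "dp": [0, 0, 0.09], "spin": 0},
    {"claw": -1, "dp": [0, 0, 0.09], "spin": 0},
    {"claw": -1, "dp": [0, 0, 0.09], "spin": 0},
    {"claw": -1, "dp": [0, 0, 0.09], "spin": 0}
  ]
}}

```text
time_s: 26.6
eef_pos: [571.9, 95.7, 124.8]
eef_rot: [3.141, -0.0, 1.595]
ft_force: [-0.5, -0.3, -6.9]
grip_width: 61.9
finger_force: 69.8
```

```bash
python3 - <<'E'
from h import *
plan([(572,95.6,80,1.595),(572,95.6,40,1.595)])
E
```

```text
at [571.9  95.7 124.8] 1.595 F [-0.5 -0.3 -6.9] w 61.9 t 26.6
  -> (572, 95.6, 80, 1.595) dp [-0.0, 0.0, 0.09] spin -0.0
  -> (572, 95.6, 40, 1.595) dp [0.0, -0.0, 0.08] spin 0.0
```

Emit:
{"method": "step_arm", "body": {
  "moves": [
    {"claw": -1, "dp": [0, 0, 0.015], "spin": 0},
    {"claw": -1, "dp": [0, 0, 0.03], "spin": 0},
    {"claw": -1, "dp": [0, 0, 0.045], "spin": 0},
    {"claw": -1, "dp": [0, 0, 0.06], "spin": 0},
    {"claw": -1, "dp": [0, 0, 0.07], "spin": 0},
    {"claw": -1, "dp": [0, 0, 0.08], "spin": 0},
    {"claw": -1, "dp": [0, 0, 0.09], "spin": 0},
    {"claw": -1, "dp": [0, 0, 0.09], "spin": 0}
  ]
}}

```text
time_s: 27.4
eef_pos: [571.3, 95.5, 78.3]
eef_rot: [-3.141, 0.0, 1.595]
ft_force: [-0.0, -0.3, -6.3]
grip_width: 61.9
finger_force: 69.8
```

Emit:
{"method": "step_arm", "body": {
  "moves": [
    {"claw": -1, "dp": [0, 0, 0.015], "spin": 0},
    {"claw": -1, "dp": [0, 0, 0.03], "spin": 0},
    {"claw": -1, "dp": [0, 0, 0.045], "spin": 0},
    {"claw": -1, "dp": [0, 0, 0.06], "spin": 0},
    {"claw": -1, "dp": [0, 0, 0.07], "spin": 0},
    {"claw": -1, "dp": [0, 0, 0.074], "spin": 0},
    {"claw": -1, "dp": [0, 0, 0.074], "spin": 0},
    {"claw": -1, "dp": [0, 0, 0.074], "spin": 0}
  ]
}}

```text
time_s: 28.2
eef_pos: [571.8, 95.5, 42.4]
eef_rot: [3.141, -0.0, 1.595]
ft_force: [-0.4, 0.2, -7.3]
grip_width: 61.7
finger_force: 69.8
```

Emit:
{"method": "step_arm", "body": {
  "moves": [
    {"claw": -1, "dp": [0, 0, 0.004], "spin": 0},
    {"claw": -1, "dp": [0, 0, 0.004], "spin": 0},
    {"claw": 1, "dp": [0, 0, 0.004], "spin": 0},
    {"claw": 1, "dp": [0, 0, 0.004], "spin": 0},
    {"claw": 1, "dp": [0, 0, 0.004], "spin": 0},
    {"claw": 1, "dp": [0, 0, -0.02], "spin": 0},
    {"claw": 1, "dp": [0, 0, -0.1], "spin": 0},
    {"claw": 1, "dp": [0, 0, -0.18], "spin": 0}
  ]
}}

```text
time_s: 29.0
eef_pos: [571.2, 95.5, 133.7]
eef_rot: [-3.141, 0.0, 1.595]
ft_force: [0.8, -0.1, 0.5]
grip_width: 85.5
finger_force: 0.0
```

Emit:
{"method": "step_arm", "body": {
  "moves": [
    {"claw": 1, "dp": [0, 0, -0.08], "spin": 0},
    {"claw": 1, "dp": [-0.08, 0, -0.14], "spin": 0},
    {"claw": 1, "dp": [-0.17, 0, -0.14], "spin": 0},
    {"claw": 1, "dp": [-0.26, 0, -0.14], "spin": 0},
    {"claw": 1, "dp": [-0.35, 0, -0.14], "spin": 0},
    {"claw": 1, "dp": [-0.44, 0, -0.14], "spin": 0},
    {"claw": 1, "dp": [-0.53, 0, -0.14], "spin": 0},
    {"claw": 1, "dp": [-0.6, 0, -0.14], "spin": 0}
  ]
}}

```text
time_s: 29.8
eef_pos: [578.5, -206.9, 203.3]
eef_rot: [3.141, 0.001, 1.594]
ft_force: [0.9, -0.2, 0.4]
grip_width: 85.5
finger_force: 0.0
```

```bash
python3 - <<'E'
from h import *
S=[cloud(grab(n)) for n in('top','side')]
for P in S:
    for nm,xy in (('thA',(572,98)),('tnA',(574,18))):
        print(nm,sleeve(P,xy,82,96,36), 'top z', np.round(np.percentile(P[(np.hypot(P[...,0]-xy[0],P[...,1]-xy[1])<30)&(P[...,2]>80)][:,2],[10,50,90,98]),1))
    for k,xy in dict(B=(435,-355),D=(572,-332)).items(): print(k,sleeve(P,xy,r=60))
plan([(572.6,-332.4,110,1.595),(572.6,-332.4,10,1.595)])
E
```

```text
thA (array([572.2,  99.3,  31.4]), array([572.5,  98.8]), 32.4, 353) top z [ 87.1  90.9  99.9 102.4]
tnA (array([574.5,  18.5,  23.5]), array([574.8,  18.8]), 24.2, 222) top z [ 86.3  89.9  95.1 100.1]
B (array([ 426.2, -402.5,   19.8]), array([ 429.9, -386.5]), 10.8, 14)
D None
thA (array([569.5,  98.2,  31.9]), array([568.2,  97.6]), 33.7, 138) top z [86.1 89.9 98.6 99.7]
tnA (array([571.3,  17.2,  24. ]), array([571. ,  17.5]), 25.7, 105) top z [82.8 88.6 95.4 99. ]
B (array([ 433.2, -357.2,   31.7]), array([ 432.5, -356.4]), 33.0, 299)
D (array([ 571.1, -335.1,   24.5]), array([ 571. , -334.9]), 25.5, 181)
at [ 578.4 -208.1  202.8] 1.5914 F [ 0.7  1.2 -0.2] w 85.4 t 29.9
  -> (572.6, -332.4, 110, 1.595) dp [-0.248, -0.017, 0.186] spin -0.005
  -> (572.6, -332.4, 10, 1.595) dp [0.0, -0.0, 0.2] spin 0.0
```

Wide A is seated and D has not moved. Now grasp D.

Emit:
{"method": "step_arm", "body": {
  "moves": [
    {"claw": 1, "dp": [-0.08, -0.01, 0.01], "spin": 0},
    {"claw": 1, "dp": [-0.16, -0.017, 0.05], "spin": 0},
    {"claw": 1, "dp": [-0.22, -0.017, 0.1], "spin": 0},
    {"claw": 1, "dp": [-0.247, -0.017, 0.14], "spin": -0.005},
    {"claw": 1, "dp": [-0.247, -0.017, 0.16], "spin": -0.005},
    {"claw": 1, "dp": [-0.247, -0.017, 0.18], "spin": -0.005},
    {"claw": 1, "dp": [-0.247, -0.017, 0.18], "spin": -0.005},
    {"claw": 1, "dp": [-0.247, -0.017, 0.18], "spin": -0.005}
  ]
}}

```text
time_s: 30.7
eef_pos: [573.8, -327.3, 113.3]
eef_rot: [3.141, 0.001, 1.6]
ft_force: [0.5, -0.6, -0.1]
grip_width: 85.6
finger_force: 0.0
```

Emit:
{"method": "step_arm", "body": {
  "moves": [
    {"claw": 1, "dp": [0, 0, 0.06], "spin": 0},
    {"claw": 1, "dp": [0, 0, 0.12], "spin": 0},
    {"claw": 1, "dp": [0, 0, 0.18], "spin": 0},
    {"claw": 1, "dp": [0, 0, 0.205], "spin": 0},
    {"claw": 1, "dp": [0, 0, 0.205], "spin": 0},
    {"claw": 1, "dp": [0, 0, 0.205], "spin": 0},
    {"claw": 1, "dp": [0, 0, 0.205], "spin": 0},
    {"claw": 1, "dp": [0, 0, 0.205], "spin": 0}
  ]
}}

```text
time_s: 31.5
eef_pos: [574.0, -328.4, 11.2]
eef_rot: [3.14, 0.001, 1.599]
ft_force: [0.1, 0.0, -0.7]
grip_width: 85.2
finger_force: 0.0
```

Emit:
{"method": "step_arm", "body": {
  "moves": [
    {"claw": -1, "dp": [0, 0, 0], "spin": 0},
    {"claw": -1, "dp": [0, 0, 0], "spin": 0},
    {"claw": -1, "dp": [0, 0, 0], "spin": 0},
    {"claw": -1, "dp": [0, 0, 0], "spin": 0},
    {"claw": -1, "dp": [0, 0, 0], "spin": 0},
    {"claw": -1, "dp": [0, 0, 0], "spin": 0},
    {"claw": -1, "dp": [0, 0, 0], "spin": 0},
    {"claw": -1, "dp": [0, 0, 0], "spin": 0}
  ]
}}

```text
time_s: 32.3
eef_pos: [573.5, -328.2, 10.3]
eef_rot: [3.141, 0.0, 1.599]
ft_force: [-1.8, 0.7, 6.5]
grip_width: 46.6
finger_force: 61.9
```

Emit:
{"method": "step_arm", "body": {
  "moves": [
    {"claw": -1, "dp": [0, 0, -0.05], "spin": 0},
    {"claw": -1, "dp": [0, 0, -0.12], "spin": 0},
    {"claw": -1, "dp": [0, 0, -0.2], "spin": 0},
    {"claw": -1, "dp": [0, 0, -0.26], "spin": 0},
    {"claw": -1, "dp": [0, 0, -0.3], "spin": 0},
    {"claw": -1, "dp": [0, 0, -0.3], "spin": 0},
    {"claw": -1, "dp": [0, 0, -0.3], "spin": 0},
    {"claw": -1, "dp": [0, 0, -0.3], "spin": 0}
  ]
}}

```text
time_s: 33.1
eef_pos: [572.8, -327.7, 157.4]
eef_rot: [-3.139, -0.001, 1.599]
ft_force: [-0.4, -0.6, -3.8]
grip_width: 46.5
finger_force: 62.8
```

Emit:
{"method": "step_arm", "body": {
  "moves": [
    {"claw": -1, "dp": [0.06, 0, 0], "spin": 0},
    {"claw": -1, "dp": [0.13, 0.005, 0], "spin": 0},
    {"claw": -1, "dp": [0.2, 0.01, 0], "spin": 0},
    {"claw": -1, "dp": [0.27, 0.015, 0], "spin": 0},
    {"claw": -1, "dp": [0.34, 0.02, 0], "spin": 0},
    {"claw": -1, "dp": [0.382, 0.02, 0.03], "spin": 0},
    {"claw": -1, "dp": [0.382, 0.02, 0.06], "spin": 0},
    {"claw": -1, "dp": [0.382, 0.02, 0.075], "spin": 0}
  ]
}}

```text
time_s: 33.9
eef_pos: [577.1, -136.5, 119.3]
eef_rot: [-3.139, -0.001, 1.6]
ft_force: [-0.9, -0.5, -4.1]
grip_width: 46.3
finger_force: 62.8
```

Emit:
{"method": "step_arm", "body": {
  "moves": [
    {"claw": -1, "dp": [0, 0, 0], "spin": 0},
    {"claw": -1, "dp": [0, 0, 0], "spin": 0},
    {"claw": -1, "dp": [0, 0, 0], "spin": 0},
    {"claw": -1, "dp": [0, 0, 0], "spin": 0},
    {"claw": -1, "dp": [0, 0, 0], "spin": 0},
    {"claw": -1, "dp": [0, 0, 0], "spin": 0},
    {"claw": -1, "dp": [0, 0, 0], "spin": 0},
    {"claw": -1, "dp": [0, 0, 0], "spin": 0}
  ]
}}

```text
time_s: 34.7
eef_pos: [578.0, -136.9, 122.2]
eef_rot: [3.141, 0.0, 1.599]
ft_force: [-0.4, -0.2, -3.4]
grip_width: 46.0
finger_force: 62.8
```

```bash
python3 - <<'E'
from h import *
plan([(577.9,-137.1,80,1.595),(577.9,-137.1,42,1.595)])
P=cloud(grab('side')); s=manip.sense()['eef_pos']
print(sleeve(P,s[:2]-[2,2],s[2]+42,s[2]+54,32))
P=cloud(grab('top')); print('B',sleeve(P,(435,-355),r=60)); print(sleeve(P,s[:2],s[2]+42,s[2]+54,32))
E
```

```text
at [ 578.  -136.9  122.2] 1.5989 F [-0.4 -0.2 -3.4] w 46.0 t 34.7
  -> (577.9, -137.1, 80, 1.595) dp [-0.0, -0.0, 0.084] spin 0.005
  -> (577.9, -137.1, 42, 1.595) dp [0.0, -0.0, 0.076] spin 0.0
(array([ 574.1, -142.5,   26. ]), array([ 576.8, -145. ]), 29.7, 130)
B (array([ 435.1, -355.3,   32.1]), array([ 434.3, -355.5]), 33.1, 340)
(array([ 571.4, -135.2,   13.1]), array([ 571.6, -128.5]), 12.1, 22)
```

Emit:
{"method": "step_arm", "body": {
  "moves": [
    {"claw": -1, "dp": [0, 0, 0.015], "spin": 0},
    {"claw": -1, "dp": [0, 0, 0.03], "spin": 0},
    {"claw": -1, "dp": [0, 0, 0.045], "spin": 0},
    {"claw": -1, "dp": [0, 0, 0.06], "spin": 0},
    {"claw": -1, "dp": [0, 0, 0.07], "spin": 0},
    {"claw": -1, "dp": [0, 0, 0.08], "spin": 0},
    {"claw": -1, "dp": [0, 0, 0.085], "spin": 0},
    {"claw": -1, "dp": [0, 0, 0.085], "spin": 0}
  ]
}}

```text
time_s: 35.6
eef_pos: [577.9, -136.8, 79.3]
eef_rot: [-3.141, -0.0, 1.599]
ft_force: [0.3, 0.2, -4.0]
grip_width: 45.8
finger_force: 62.8
```

Emit:
{"method": "step_arm", "body": {
  "moves": [
    {"claw": -1, "dp": [0, 0, 0.015], "spin": 0},
    {"claw": -1, "dp": [0, 0, 0.03], "spin": 0},
    {"claw": -1, "dp": [0, 0, 0.045], "spin": 0},
    {"claw": -1, "dp": [0, 0, 0.06], "spin": 0},
    {"claw": -1, "dp": [0, 0, 0.07], "spin": 0},
    {"claw": -1, "dp": [0, 0, 0.074], "spin": 0},
    {"claw": -1, "dp": [0, 0, 0.074], "spin": 0},
    {"claw": -1, "dp": [0, 0, 0.074], "spin": 0}
  ]
}}

```text
time_s: 36.4
eef_pos: [578.1, -136.9, 42.9]
eef_rot: [3.141, 0.0, 1.599]
ft_force: [0.5, -0.3, -3.0]
grip_width: 46.2
finger_force: 62.9
```

Emit:
{"method": "step_arm", "body": {
  "moves": [
    {"claw": -1, "dp": [0, 0, 0.004], "spin": 0},
    {"claw": -1, "dp": [0, 0, 0.004], "spin": 0},
    {"claw": 1, "dp": [0, 0, 0.004], "spin": 0},
    {"claw": 1, "dp": [0, 0, 0.004], "spin": 0},
    {"claw": 1, "dp": [0, 0, 0.004], "spin": 0},
    {"claw": 1, "dp": [0, 0, -0.02], "spin": 0},
    {"claw": 1, "dp": [0, 0, -0.1], "spin": 0},
    {"claw": 1, "dp": [0, 0, -0.18], "spin": 0}
  ]
}}

```text
time_s: 37.2
eef_pos: [577.6, -136.8, 134.2]
eef_rot: [-3.141, -0.0, 1.599]
ft_force: [0.5, -1.1, 1.0]
grip_width: 85.1
finger_force: 0.0
```

Emit:
{"method": "step_arm", "body": {
  "moves": [
    {"claw": 1, "dp": [0, 0, -0.08], "spin": 0},
    {"claw": 1, "dp": [-0.06, -0.04, -0.1], "spin": 0},
    {"claw": 1, "dp": [-0.13, -0.09, -0.1], "spin": 0},
    {"claw": 1, "dp": [-0.2, -0.14, -0.1], "spin": 0},
    {"claw": 1, "dp": [-0.27, -0.19, -0.1], "spin": 0},
    {"claw": 1, "dp": [-0.34, -0.24, -0.1], "spin": 0},
    {"claw": 1, "dp": [-0.4, -0.29, -0.1], "spin": 0},
    {"claw": 1, "dp": [-0.43, -0.298, -0.1], "spin": 0}
  ]
}}

```text
time_s: 38.0
eef_pos: [433.0, -358.1, 184.0]
eef_rot: [3.141, 0.001, 1.596]
ft_force: [-0.3, 0.0, -0.5]
grip_width: 85.6
finger_force: 0.0
```

```bash
python3 - <<'E'
from h import *
S=[cloud(grab(n)) for n in('top','side')]
for P in S:
    for nm,xy in (('thA',(572,98)),('tnA',(574,18)),('tnB',(578,-141))):
        print(nm,sleeve(P,xy,82,96,36), 'top z', np.round(np.percentile(P[(np.hypot(P[...,0]-xy[0],P[...,1]-xy[1])<25)&(P[...,2]>80)][:,2],[10,50,90,98]),1))
    for k,xy in dict(B=(435,-355)).items(): print(k,sleeve(P,xy,r=60))
plan([(435.2,-355.3,110,1.595),(435.2,-355.3,10,1.595)])
E
```

```text
thA (array([572. ,  99.2,  31.3]), array([572.4,  99.4]), 32.1, 357) top z [ 87.1  92.4 101.1 102.5]
tnA (array([574. ,  18.8,  23.3]), array([573.9,  18.6]), 23.9, 226) top z [ 86.2  89.7  95.7 100.7]
tnB (array([ 577.9, -142.4,   23.3]), array([ 577.5, -142.5]), 23.9, 225) top z [ 86.3  90.1  96.5 101.3]
B (array([ 435.5, -354.6,   31.6]), array([ 435.5, -356.3]), 33.4, 326)
thA (array([569.8,  97.4,  31. ]), array([567.9,  97.6]), 33.4, 138) top z [ 86.8  91.3 100.  100.9]
tnA (array([570.4,  16.9,  24.4]), array([571.5,  15.9]), 26.5, 105) top z [ 84.   88.9  95.2 100.1]Traceback (most recent call last):
  File "<stdin>", line 5, in <module>
    return _quantile_unchecked(
        a, q, axis, out, overwrite_input, method, keepdims, weights)
    return _ureduce(a,
                    func=_quantile_ureduce_func,
    ...<5 lines>...
                    overwrite_input=overwrite_input,
                    method=method)
    r = func(a, **kwargs)
    result = _quantile(arr,
                       quantiles=q,
    ...<2 lines>...
                       out=out,
                       weights=wgt)
    slices_having_nans = np.isnan(arr[-1, ...])
                                  ~~~^^^^^^^^^
IndexError: index -1 is out of bounds for axis 0 with size 0
```

Three sleeves are seated and B is unmoved. Descend on B and grip.

Emit:
{"method": "step_arm", "body": {
  "moves": [
    {"claw": 1, "dp": [0, 0, 0.04], "spin": 0},
    {"claw": 1, "dp": [0, 0, 0.1], "spin": 0},
    {"claw": 1, "dp": [0, 0, 0.16], "spin": 0},
    {"claw": 1, "dp": [0, 0, 0.2], "spin": 0},
    {"claw": 1, "dp": [0, 0, 0.2], "spin": 0},
    {"claw": 1, "dp": [0, 0, 0.2], "spin": 0},
    {"claw": 1, "dp": [0, 0, 0.2], "spin": 0},
    {"claw": 1, "dp": [0, 0, 0.2], "spin": 0}
  ]
}}

```text
time_s: 38.9
eef_pos: [435.7, -356.2, 84.1]
eef_rot: [3.14, 0.001, 1.599]
ft_force: [0.5, -0.1, -0.2]
grip_width: 85.4
finger_force: 0.0
```

```bash
python3 - <<'E'
from h import *
plan([(435.2,-355.3,10,1.595)])
E
```

```text
at [ 435.7 -356.2   84.1] 1.5991 F [ 0.5 -0.1 -0.2] w 85.4 t 38.9
  -> (435.2, -355.3, 10, 1.595) dp [0.002, -0.001, 0.148] spin 0.005
```

Emit:
{"method": "step_arm", "body": {
  "moves": [
    {"claw": 1, "dp": [0.002, -0.001, 0.05], "spin": 0},
    {"claw": 1, "dp": [0.002, -0.001, 0.1], "spin": 0},
    {"claw": 1, "dp": [0.002, -0.001, 0.147], "spin": 0},
    {"claw": 1, "dp": [0.002, -0.001, 0.147], "spin": 0},
    {"claw": 1, "dp": [0.002, -0.001, 0.147], "spin": 0},
    {"claw": 1, "dp": [0.002, -0.001, 0.147], "spin": 0},
    {"claw": 1, "dp": [0.002, -0.001, 0.147], "spin": 0},
    {"claw": 1, "dp": [0.002, -0.001, 0.147], "spin": 0}
  ]
}}

```text
time_s: 39.7
eef_pos: [434.9, -355.3, 10.1]
eef_rot: [3.141, 0.001, 1.599]
ft_force: [-0.7, 0.0, 0.1]
grip_width: 85.4
finger_force: 0.0
```

Emit:
{"method": "step_arm", "body": {
  "moves": [
    {"claw": -1, "dp": [0, 0, 0], "spin": 0},
    {"claw": -1, "dp": [0, 0, 0], "spin": 0},
    {"claw": -1, "dp": [0, 0, 0], "spin": 0},
    {"claw": -1, "dp": [0, 0, 0], "spin": 0},
    {"claw": -1, "dp": [0, 0, 0], "spin": 0},
    {"claw": -1, "dp": [0, 0, 0], "spin": 0},
    {"claw": -1, "dp": [0, 0, 0], "spin": 0},
    {"claw": -1, "dp": [0, 0, 0], "spin": 0}
  ]
}}

```text
time_s: 40.5
eef_pos: [434.8, -355.2, 10.3]
eef_rot: [3.141, 0.001, 1.599]
ft_force: [-2.8, 3.7, 10.9]
grip_width: 62.5
finger_force: 64.2
```

Emit:
{"method": "step_arm", "body": {
  "moves": [
    {"claw": -1, "dp": [0, 0, -0.05], "spin": 0},
    {"claw": -1, "dp": [0, 0, -0.12], "spin": 0},
    {"claw": -1, "dp": [0, 0, -0.2], "spin": 0},
    {"claw": -1, "dp": [0, 0, -0.26], "spin": 0},
    {"claw": -1, "dp": [0, 0, -0.3], "spin": 0},
    {"claw": -1, "dp": [0, 0, -0.32], "spin": 0},
    {"claw": -1, "dp": [0, 0, -0.32], "spin": 0},
    {"claw": -1, "dp": [0, 0, -0.32], "spin": 0}
  ]
}}

```text
time_s: 41.3
eef_pos: [434.2, -354.7, 167.5]
eef_rot: [-3.14, -0.001, 1.599]
ft_force: [-0.8, 0.3, -5.6]
grip_width: 62.7
finger_force: 69.1
```

```bash
python3 - <<'E'
from h import *
plan([(576,-61.5,168,1.599)])
E
```

```text
at [ 434.2 -354.7  167.5] 1.5988 F [-0.8  0.3 -5.6] w 62.7 t 41.3
  -> (576, -61.5, 168, 1.599) dp [0.578, 0.3, -0.001] spin -0.0
```

Emit:
{"method": "step_arm", "body": {
  "moves": [
    {"claw": -1, "dp": [0.07, 0.03, 0], "spin": 0},
    {"claw": -1, "dp": [0.15, 0.07, 0], "spin": 0},
    {"claw": -1, "dp": [0.24, 0.12, 0], "spin": 0},
    {"claw": -1, "dp": [0.33, 0.17, 0], "spin": 0},
    {"claw": -1, "dp": [0.42, 0.22, 0], "spin": 0},
    {"claw": -1, "dp": [0.5, 0.26, 0], "spin": 0},
    {"claw": -1, "dp": [0.55, 0.29, 0], "spin": 0},
    {"claw": -1, "dp": [0.577, 0.299, 0], "spin": 0}
  ]
}}

```text
time_s: 42.1
eef_pos: [576.2, -59.9, 167.0]
eef_rot: [-3.139, -0.001, 1.601]
ft_force: [-1.6, -0.6, -6.8]
grip_width: 62.2
finger_force: 69.0
```

Emit:
{"method": "step_arm", "body": {
  "moves": [
    {"claw": -1, "dp": [0, 0, 0], "spin": 0},
    {"claw": -1, "dp": [0, 0, 0.02], "spin": 0},
    {"claw": -1, "dp": [0, 0, 0.05], "spin": 0},
    {"claw": -1, "dp": [0, 0, 0.08], "spin": 0},
    {"claw": -1, "dp": [0, 0, 0.09], "spin": 0},
    {"claw": -1, "dp": [0, 0, 0.09], "spin": 0},
    {"claw": -1, "dp": [0, 0, 0.09], "spin": 0},
    {"claw": -1, "dp": [0, 0, 0.09], "spin": 0}
  ]
}}

```text
time_s: 42.9
eef_pos: [576.2, -62.6, 124.8]
eef_rot: [3.141, 0.0, 1.599]
ft_force: [0.4, -0.2, -5.1]
grip_width: 62.9
finger_force: 69.0
```

```bash
python3 - <<'E'
from h import *
plan([(576,-61.8,80,1.599)])
E
```

```text
at [576.2 -62.6 124.8] 1.5987 F [ 0.4 -0.2 -5.1] w 62.9 t 42.9
  -> (576, -61.8, 80, 1.599) dp [0.002, -0.0, 0.09] spin -0.0
```

Emit:
{"method": "step_arm", "body": {
  "moves": [
    {"claw": -1, "dp": [0.0015, 0, 0.015], "spin": 0},
    {"claw": -1, "dp": [0.0015, 0, 0.03], "spin": 0},
    {"claw": -1, "dp": [0.0015, 0, 0.045], "spin": 0},
    {"claw": -1, "dp": [0.0015, 0, 0.06], "spin": 0},
    {"claw": -1, "dp": [0.0015, 0, 0.07], "spin": 0},
    {"claw": -1, "dp": [0.0015, 0, 0.08], "spin": 0},
    {"claw": -1, "dp": [0.0015, 0, 0.09], "spin": 0},
    {"claw": -1, "dp": [0.0015, 0, 0.09], "spin": 0}
  ]
}}

```text
time_s: 43.7
eef_pos: [575.6, -61.6, 78.3]
eef_rot: [-3.141, -0.0, 1.599]
ft_force: [-0.4, 0.8, -5.6]
grip_width: 62.5
finger_force: 69.0
```

Emit:
{"method": "step_arm", "body": {
  "moves": [
    {"claw": -1, "dp": [0, 0, 0.015], "spin": 0},
    {"claw": -1, "dp": [0, 0, 0.03], "spin": 0},
    {"claw": -1, "dp": [0, 0, 0.045], "spin": 0},
    {"claw": -1, "dp": [0, 0, 0.06], "spin": 0},
    {"claw": -1, "dp": [0, 0, 0.07], "spin": 0},
    {"claw": -1, "dp": [0, 0, 0.074], "spin": 0},
    {"claw": -1, "dp": [0, 0, 0.074], "spin": 0},
    {"claw": -1, "dp": [0, 0, 0.074], "spin": 0}
  ]
}}

```text
time_s: 44.5
eef_pos: [576.0, -61.7, 42.4]
eef_rot: [3.141, 0.0, 1.599]
ft_force: [0.2, -0.9, -5.1]
grip_width: 62.3
finger_force: 69.1
```

Emit:
{"method": "step_arm", "body": {
  "moves": [
    {"claw": -1, "dp": [0, 0, 0.004], "spin": 0},
    {"claw": -1, "dp": [0, 0, 0.004], "spin": 0},
    {"claw": 1, "dp": [0, 0, 0.004], "spin": 0},
    {"claw": 1, "dp": [0, 0, 0.004], "spin": 0},
    {"claw": 1, "dp": [0, 0, 0.004], "spin": 0},
    {"claw": 1, "dp": [0, 0, -0.02], "spin": 0},
    {"claw": 1, "dp": [0, 0, -0.1], "spin": 0},
    {"claw": 1, "dp": [0, 0, -0.18], "spin": 0}
  ]
}}

```text
time_s: 45.3
eef_pos: [575.4, -61.6, 133.7]
eef_rot: [-3.141, -0.0, 1.599]
ft_force: [1.1, 0.4, 1.4]
grip_width: 85.7
finger_force: 0.0
```

Emit:
{"method": "step_arm", "body": {
  "moves": [
    {"claw": 1, "dp": [0, 0, -0.08], "spin": 0},
    {"claw": 0, "dp": [0.03, -0.07, -0.1], "spin": 0},
    {"claw": 0, "dp": [0.06, -0.14, -0.1], "spin": 0},
    {"claw": 0, "dp": [0.081, -0.199, -0.1], "spin": 0},
    {"claw": 0, "dp": [0.081, -0.199, -0.1], "spin": 0},
    {"claw": 0, "dp": [0.081, -0.199, -0.1], "spin": 0},
    {"claw": 0, "dp": [0.081, -0.199, -0.1], "spin": 0},
    {"claw": 0, "dp": [0.081, -0.199, -0.1], "spin": 0}
  ]
}}

```text
time_s: 46.1
eef_pos: [475.8, -24.2, 182.1]
eef_rot: [-3.141, -0.0, 1.599]
ft_force: [-1.0, -0.2, 0.6]
grip_width: 42.4
finger_force: 0.0
```

```bash
python3 - <<'E'
from h import *
for n in('top','side'):
    d=grab(n);P=cloud(d)
    for nm,xy in (('thA',(572,98)),('tnA',(574,18)),('thB',(576,-62)),('tnB',(578,-141))):
        q=P[(np.hypot(P[...,0]-xy[0],P[...,1]-xy[1])<28)&(P[...,2]>75)&(P[...,2]<130)]
        print(nm,sleeve(P,xy,82,96,36), np.round(np.percentile(q[:,2],[10,50,90,98]),1) if len(q)>5 else '')
cv2.imwrite('pics/s8.png',cv2.resize(d['color'][120:270,270:430],None,fx=4,fy=4,interpolation=cv2.INTER_CUBIC)[:,:,::-1])
plan([(475.3,-24,45,1.595)])
E
```

```text
thA (array([572.4,  99.3,  31.2]), array([572.5,  99.1]), 32.1, 342) [ 86.7  90.9 100.1 102.1]
tnA None 
thB None 
tnB None 
thA (array([569.3,  97.8,  32. ]), array([570.1,  96.9]), 33.8, 135) [ 86.7  90.5  98.6 100.1]
tnA (array([571.7,  16.8,  24.2]), array([571.5,  16.8]), 25.3, 108) [79.4 87.9 95.2 99.8]
thB (array([572.7, -63.5,  31.8]), array([574.2, -63.4]), 33.6, 163) [ 87.   90.1  98.9 100.1]
tnB (array([ 575.9, -143.6,   24.2]), array([ 576.3, -142.6]), 26.1, 133) [ 78.2  88.1  93.1 100. ]
at [475.6 -24.2 181.9] 1.5985 F [-0.4  1.   0.2] w 42.8 t 46.2
  -> (475.3, -24, 45, 1.595) dp [0.0, -0.001, 0.274] spin 0.004
```

View pics/s8.png

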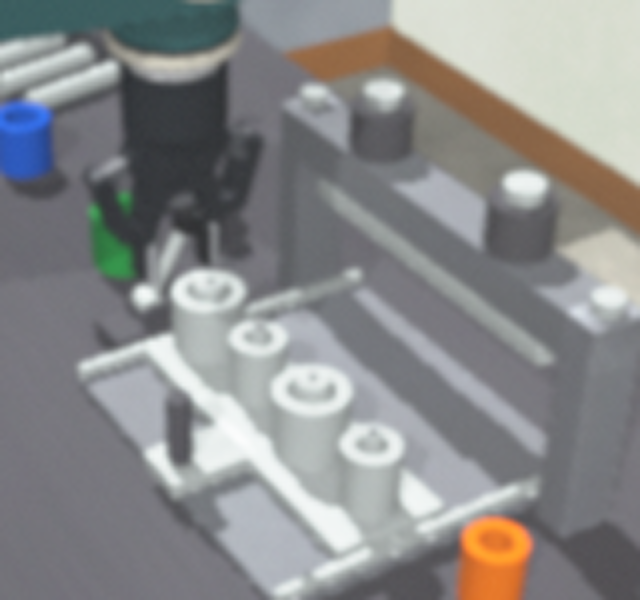

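All four sleeves are seated, with shaft tips showing in each bore at (210,285), (258,335), (312,385) and (372,440). Grip the post and push home.

Emit:
{"method": "step_arm", "body": {
  "moves": [
    {"claw": 0, "dp": [0, 0, 0.06], "spin": 0.004},
    {"claw": 0, "dp": [0, 0, 0.14], "spin": 0.004},
    {"claw": 0, "dp": [0, 0, 0.21], "spin": 0.004},
    {"claw": 0, "dp": [0, 0, 0.25], "spin": 0.004},
    {"claw": 0, "dp": [0, 0, 0.273], "spin": 0.004},
    {"claw": 0, "dp": [0, 0, 0.273], "spin": 0.004},
    {"claw": 0, "dp": [0, 0, 0.273], "spin": 0.004},
    {"claw": 0, "dp": [0, 0, 0.273], "spin": 0.004}
  ]
}}

```text
time_s: 47.0
eef_pos: [476.1, -24.0, 47.0]
eef_rot: [3.14, 0.0, 1.596]
ft_force: [0.3, 0.1, 0.3]
grip_width: 42.6
finger_force: 0.0
```

Emit:
{"method": "step_arm", "body": {
  "moves": [
    {"claw": -1, "dp": [0, 0, 0], "spin": 0},
    {"claw": -1, "dp": [0, 0, 0], "spin": 0},
    {"claw": -1, "dp": [0, 0, 0], "spin": 0},
    {"claw": -1, "dp": [0, 0, 0], "spin": 0},
    {"claw": -1, "dp": [0, 0, 0], "spin": 0},
    {"claw": -1, "dp": [0, 0, 0], "spin": 0},
    {"claw": -1, "dp": [0, 0, 0], "spin": 0},
    {"claw": -1, "dp": [0, 0, 0], "spin": 0}
  ]
}}

```text
time_s: 47.8
eef_pos: [475.9, -24.0, 46.8]
eef_rot: [3.14, 0.0, 1.596]
ft_force: [-0.4, 0.1, 5.5]
grip_width: 19.9
finger_force: 58.8
```

Emit:
{"method": "step_arm", "body": {
  "moves": [
    {"claw": -1, "dp": [0, 0.02, 0], "spin": 0},
    {"claw": -1, "dp": [0, 0.05, 0], "spin": 0},
    {"claw": -1, "dp": [0, 0.09, 0], "spin": 0},
    {"claw": -1, "dp": [0, 0.13, 0], "spin": 0},
    {"claw": -1, "dp": [0, 0.17, 0], "spin": 0},
    {"claw": -1, "dp": [0, 0.21, 0], "spin": 0},
    {"claw": -1, "dp": [0, 0.25, 0], "spin": 0},
    {"claw": -1, "dp": [0, 0.28, 0], "spin": 0}
  ]
}}

```text
time_s: 48.6
eef_pos: [616.6, -20.5, 46.8]
eef_rot: [3.141, 0.0, 1.596]
ft_force: [-6.7, -1.0, 10.9]
grip_width: 20.2
finger_force: 60.6
```

Emit:
{"method": "step_arm", "body": {
  "moves": [
    {"claw": -1, "dp": [0, 0.004, 0], "spin": 0},
    {"claw": -1, "dp": [0, 0.008, 0], "spin": 0},
    {"claw": -1, "dp": [0, 0.012, 0], "spin": 0},
    {"claw": -1, "dp": [0, 0.016, 0], "spin": 0},
    {"claw": -1, "dp": [0, 0.018, 0], "spin": 0},
    {"claw": -1, "dp": [0, 0.018, 0], "spin": 0},
    {"claw": -1, "dp": [0, 0.018, 0], "spin": 0},
    {"claw": -1, "dp": [0, 0.018, 0], "spin": 0}
  ]
}}

```text
time_s: 49.4
eef_pos: [624.8, -20.3, 46.8]
eef_rot: [3.14, 0.0, 1.596]
ft_force: [0.3, 0.4, 5.9]
grip_width: 19.6
finger_force: 62.1
```

Emit:
{"method": "step_arm", "body": {
  "moves": [
    {"claw": -1, "dp": [0, 0.002, 0], "spin": 0},
    {"claw": -1, "dp": [0, 0.004, 0], "spin": 0},
    {"claw": -1, "dp": [0, 0.006, 0], "spin": 0},
    {"claw": -1, "dp": [0, 0.008, 0], "spin": 0},
    {"claw": -1, "dp": [0, 0.008, 0], "spin": 0},
    {"claw": -1, "dp": [0, 0.008, 0], "spin": 0},
    {"claw": -1, "dp": [0, 0.008, 0], "spin": 0},
    {"claw": -1, "dp": [0, 0.008, 0], "spin": 0}
  ]
}}

```text
time_s: 50.2
eef_pos: [625.1, -20.3, 46.7]
eef_rot: [-3.134, 0.0, 1.596]
ft_force: [-38.6, -0.7, 25.8]
grip_width: 19.9
finger_force: 64.7
```

Tray is home against its stop (38 N). Ease off, release, lift, and go behind the lever ball.

Emit:
{"method": "step_arm", "body": {
  "moves": [
    {"claw": -1, "dp": [0, -0.005, 0], "spin": 0},
    {"claw": -1, "dp": [0, -0.005, 0], "spin": 0},
    {"claw": 0, "dp": [0, -0.005, 0], "spin": 0},
    {"claw": 0, "dp": [0, -0.007, 0], "spin": 0},
    {"claw": 0, "dp": [0, -0.007, -0.02], "spin": 0},
    {"claw": 0, "dp": [0, -0.007, -0.1], "spin": 0},
    {"claw": 0, "dp": [0, -0.007, -0.2], "spin": 0},
    {"claw": 0, "dp": [0, -0.007, -0.3], "spin": 0}
  ]
}}

```text
time_s: 51.0
eef_pos: [624.4, -20.2, 198.0]
eef_rot: [-3.141, -0.0, 1.596]
ft_force: [0.7, -0.0, 0.3]
grip_width: 42.9
finger_force: 0.0
```

Emit:
{"method": "step_arm", "body": {
  "moves": [
    {"claw": -1, "dp": [0.07, 0, 0], "spin": 0},
    {"claw": -1, "dp": [0.15, 0, 0], "spin": 0},
    {"claw": -1, "dp": [0.23, 0.005, 0], "spin": 0},
    {"claw": -1, "dp": [0.31, 0.01, 0], "spin": 0},
    {"claw": -1, "dp": [0.37, 0.02, 0], "spin": 0},
    {"claw": -1, "dp": [0.389, 0.024, 0], "spin": 0},
    {"claw": -1, "dp": [0.389, 0.024, 0], "spin": 0},
    {"claw": -1, "dp": [0.389, 0.024, 0], "spin": 0}
  ]
}}

```text
time_s: 51.8
eef_pos: [631.9, 173.7, 195.9]
eef_rot: [3.141, 0.0, 1.595]
ft_force: [0.3, -0.5, -0.1]
grip_width: -0.2
finger_force: 0.0
```

```bash
python3 - <<'E'
from h import *
plan([(633,174.5,75,1.595)])
P=cloud(grab('side')); 
k=(abs(P[...,0]-590)<20)&(abs(P[...,1]-172)<18)&(P[...,2]>100)&(P[...,2]<135); print('ball',np.round(np.median(P[k],0)),k.sum(),P[k].max(0).round(),P[k].min(0).round())
k=(P[...,2]>80)&(P[...,2]<98)&(abs(P[...,0]-620)<22)&(abs(P[...,1]+24)<20); print('post',P[k].mean(0),k.sum())
E
```

```text
at [631.9 173.7 195.9] 1.5955 F [ 0.3 -0.5 -0.1] w -0.2 t 51.8
  -> (633, 174.5, 75, 1.595) dp [0.002, 0.002, 0.242] spin 0.001
ball [586. 167. 117.] 51 [599. 184. 128.] [575. 157. 101.]
post [620.76502298 -25.37170025  89.74493486] 39
```

Emit:
{"method": "step_arm", "body": {
  "moves": [
    {"claw": -1, "dp": [0.002, 0.002, 0.05], "spin": 0},
    {"claw": -1, "dp": [0.002, 0.002, 0.1], "spin": 0},
    {"claw": -1, "dp": [0.002, 0.002, 0.15], "spin": 0},
    {"claw": -1, "dp": [0.002, 0.002, 0.2], "spin": 0},
    {"claw": -1, "dp": [0.002, 0.002, 0.242], "spin": 0},
    {"claw": -1, "dp": [0.002, 0.002, 0.242], "spin": 0},
    {"claw": -1, "dp": [0.002, 0.002, 0.242], "spin": 0},
    {"claw": -1, "dp": [0.002, 0.002, 0.242], "spin": 0}
  ]
}}

```text
time_s: 52.65
eef_pos: [633.6, 175.2, 76.4]
eef_rot: [3.14, -0.0, 1.595]
ft_force: [0.1, -0.0, 0.2]
grip_width: 0.0
finger_force: 0.0
```

Emit:
{"method": "step_arm", "body": {
  "moves": [
    {"claw": -1, "dp": [0, -0.02, 0], "spin": 0},
    {"claw": -1, "dp": [0, -0.04, 0], "spin": 0},
    {"claw": -1, "dp": [0, -0.06, 0], "spin": 0},
    {"claw": -1, "dp": [0, -0.08, 0], "spin": 0},
    {"claw": -1, "dp": [0, -0.1, 0], "spin": 0},
    {"claw": -1, "dp": [0, -0.12, 0], "spin": 0},
    {"claw": -1, "dp": [0, -0.14, 0], "spin": 0},
    {"claw": -1, "dp": [0, -0.16, 0], "spin": 0}
  ]
}}

```text
time_s: 53.45
eef_pos: [551.8, 173.5, 74.3]
eef_rot: [-3.141, 0.0, 1.596]
ft_force: [2.7, 0.7, -1.7]
grip_width: -0.3
finger_force: 1.1
```

Emit:
{"method": "step_arm", "body": {
  "moves": [
    {"claw": -1, "dp": [0, -0.005, 0], "spin": 0},
    {"claw": -1, "dp": [0, -0.01, 0], "spin": 0},
    {"claw": -1, "dp": [0, -0.015, 0], "spin": 0},
    {"claw": -1, "dp": [0, -0.02, 0], "spin": 0},
    {"claw": -1, "dp": [0, -0.024, 0], "spin": 0},
    {"claw": -1, "dp": [0, -0.026, 0], "spin": 0},
    {"claw": -1, "dp": [0, -0.026, 0], "spin": 0},
    {"claw": -1, "dp": [0, -0.026, 0], "spin": 0}
  ]
}}

```text
time_s: 54.25
eef_pos: [539.8, 173.2, 74.6]
eef_rot: [-3.141, -0.0, 1.596]
ft_force: [0.5, 0.2, 0.3]
grip_width: -0.2
finger_force: 0.1
```

Emit:
{"method": "step_arm", "body": {
  "moves": [
    {"claw": -1, "dp": [0, -0.003, 0], "spin": 0},
    {"claw": -1, "dp": [0, -0.006, 0], "spin": 0},
    {"claw": -1, "dp": [0, -0.009, 0], "spin": 0},
    {"claw": -1, "dp": [0, -0.01, 0], "spin": 0},
    {"claw": -1, "dp": [0, -0.01, 0], "spin": 0},
    {"claw": -1, "dp": [0, -0.01, 0], "spin": 0},
    {"claw": -1, "dp": [0, -0.01, 0], "spin": 0},
    {"claw": -1, "dp": [0, -0.01, 0], "spin": 0}
  ]
}}

```text
time_s: 55.05
eef_pos: [536.4, 173.1, 74.8]
eef_rot: [3.138, -0.0, 1.595]
ft_force: [17.1, 1.2, -8.7]
grip_width: 0.0
finger_force: 8.5
```

The stop is reached where symmetry predicts. Retreat, lift, and check.

Emit:
{"method": "step_arm", "body": {
  "moves": [
    {"claw": -1, "dp": [0, 0.02, 0], "spin": 0},
    {"claw": -1, "dp": [0, 0.06, 0], "spin": 0},
    {"claw": -1, "dp": [0, 0.06, -0.06], "spin": 0},
    {"claw": -1, "dp": [0, 0.06, -0.14], "spin": 0},
    {"claw": -1, "dp": [0, 0.06, -0.22], "spin": 0},
    {"claw": -1, "dp": [0, 0.06, -0.3], "spin": 0},
    {"claw": -1, "dp": [0, 0.06, -0.35], "spin": 0},
    {"claw": -1, "dp": [0, 0.06, -0.35], "spin": 0}
  ]
}}

```text
time_s: 55.85
eef_pos: [565.9, 174.1, 254.0]
eef_rot: [3.137, -0.001, 1.596]
ft_force: [0.1, -0.0, -0.1]
grip_width: 0.1
finger_force: 0.0
```

Emit:
{"method": "step_arm", "body": {
  "moves": [
    {"claw": -1, "dp": [0.07, 0, 0], "spin": 0},
    {"claw": -1, "dp": [0.15, -0.05, 0], "spin": 0},
    {"claw": -1, "dp": [0.23, -0.1, 0], "spin": 0},
    {"claw": -1, "dp": [0.31, -0.15, 0], "spin": 0},
    {"claw": -1, "dp": [0.39, -0.2, 0], "spin": 0},
    {"claw": -1, "dp": [0.47, -0.25, 0], "spin": 0},
    {"claw": -1, "dp": [0.55, -0.3, 0], "spin": 0},
    {"claw": -1, "dp": [0.6, -0.35, 0], "spin": 0}
  ]
}}

```text
time_s: 56.65
eef_pos: [380.7, 471.3, 248.3]
eef_rot: [-3.14, 0.001, 1.597]
ft_force: [-0.8, -0.3, 0.8]
grip_width: -0.3
finger_force: 0.0
```

```bash
python3 - <<'E'
from h import *
plan([])
t=grab('top');P=cloud(t);s=grab('side')
k=(np.abs(np.indices(P.shape[:2])[1]-276)<14)&(np.abs(np.indices(P.shape[:2])[0]-214)<14)&(P[...,2]>95)
print('ball',P[k].mean(0),k.sum())
k=(P[...,2]>88)&(P[...,2]<102)&(abs(P[...,0]-620)<25)&(abs(P[...,1]+21)<20); print('post',P[k].mean(0),k.sum())
for n,(x,y) in dict(blue=(582,529),green=(590,302),orange=(616,-247)).items(): print(n,sleeve(P,(x,y)))
o=[cv2.resize(t['color'][100:260,150:470],(800,400),interpolation=cv2.INTER_CUBIC)]
cv2.imwrite('pics/end.png',o[0][:,:,::-1])
E
```

```text
at [380.7 471.3 248.3] 1.5967 F [-0.8 -0.3  0.8] w -0.3 t 56.6
ball [508.61471335 171.4521196  123.03729467] 100
post [625.05703861 -20.63784248  94.23416464] 52
blue (array([582.4, 529.6,  32. ]), array([581.9, 529.1]), 33.7, 305)
green (array([589.8, 301.7,  31.4]), array([589.9, 301. ]), 32.3, 290)
orange (array([ 616.3, -247.7,   23.1]), array([ 616.4, -248.1]), 24.0, 187)
```

View pics/end.png

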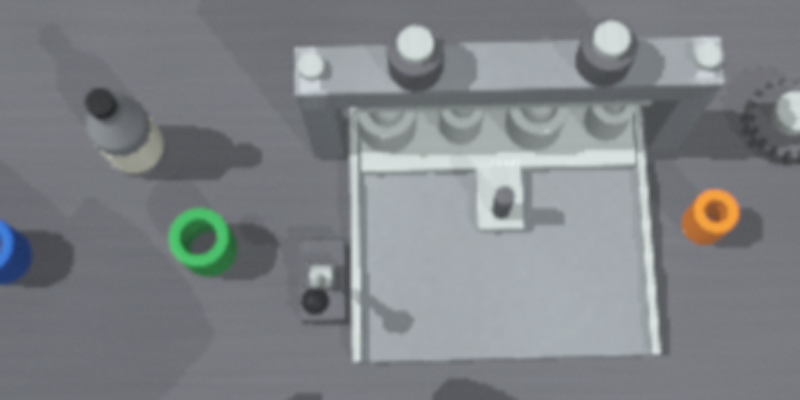

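The lever is locked (ball at 509 mm, its modelled position). The post is at 625 mm, fully home, and all four sleeves are under the bridge at (387,125)–(612,118). The look-alikes have not moved, so I'm handing in.

```bash
python3 -c "
from station import manip
print(manip.close_job())"
```

```text
the job is handed in; nothing more can be done
None
```

I handed the job in after 57 s: all four sleeves are seated on matching shafts, the tray is pushed fully home and the lever is locked again; the blue, green and orange look-alikes measured unmoved, but my first lever push, at about 3 s, passed over the ball and had to be repeated.

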